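# Empty the clip tray and hold it against the sprung fence

### The job

The clip tray is to be screwed to the magnetic strip. Tip its three binder clips over its open lip into the deep box without touching the clips with the fingers, then set the empty tray flat on the counter with its tall back plate flush against the sprung magnetic strip, centred on it, and press it on with a steady 10 N or so (strip pushed back about 8 mm). Finish while still holding the tray and pressing like that, so that a colleague can drive the screws; leave the pen cup, tape dispenser and bulldog clip where they are.

Things in the scene. Friction and masses are not known exactly. Their poses are not given: they have to be found in the camera images.
- tray: loose grey clip tray, 0.15 kg, 140 (x) by 130 (y) mm. Origin: centre of underside. Floor and walls 4 mm thick, side walls (+y, -y) 20 mm high; the -x end is open (pouring lip); at +x a back plate, top 45 mm above the underside. A grip rib, 14 mm thick in y, spans x = 8 to 66 mm on the middle line, top at 66 mm: pinch it across y from above. Clips slide on the floor beyond a 13 to 20 degree slope
- tray_back (a point): on the tray, centre of the rear (outer, +x) face of its back plate: x = 70, y = 0, z = 22.5 mm from the tray's origin; axes as the tray
- tray_lip (a point): on the tray, middle of the open pouring lip at floor level: x = -70, y = 0, z = 4 mm from the tray's origin; axes as the tray
- clip0: large silver binder clip, wires folded flat, 50 (x) by 30 (y) by 18 mm wedge, 35 g, lying in the half of the tray nearest the lip, long side along the tray's x. Origin: centre of its underside
- clip1: second binder clip, the same, beside the first
- clip2: third binder clip, the same
- bin: deep open-topped dark steel box fixed on the counter, left or right of the middle: 200 (x) by 170 (y) by 60 mm high outside, walls and floor 4 mm. Origin: centre of its underside
- fence_base: fixed aluminium upstand near the counter's back edge, 200 mm long in y and 50 mm high, that carries the sprung magnetic strip. Origin: on the counter, mid-length, below the front face of the strip when nothing presses it; its x axis points away from the robot, into the fence
- fence: the sprung magnetic strip: steel bar 180 (y) by 10 by 44 mm (2 to 46 mm above the counter) on two spring plungers. Origin and axes coincide with fence_base when free; moves along +x of fence_base as it is pushed in: 0 to 16 mm, 1.2 N per mm, no preload (10 N at 8.3 mm)
- fence_face (a point): centre of the front face of the sprung strip, 24 mm above the counter; moves with it; axes as fence_base, the face looks to -x
- pen_cup: bystander: white ceramic pen cup with pens, 80 mm wide, 100 mm high (pens to 150 mm). Origin: centre of its underside
- tape_dispenser: bystander: steel tape dispenser, 60 by 130 by 80 mm. Origin: centre of its underside
- bulldog_clip: bystander: peg-style blue plastic bulldog clip lying flat, 70 by 16 by 20 mm. Origin: centre of its underside
Mind the look-alikes: they are no part of the job. What is shaped like the clip0 but yellow is not meant.

How it is judged:
By the outcome, as a careful person would: the job done as asked, in the order asked, and still so for the second after the job is handed in, while the arm keeps its last pose, push and grip.
It also fails if it takes over 61 s, if anything falls off the work surface, if the arm or the gripper's body presses on something with over 40 N, if the wrist force passes 120 N, or if a joint passes its speed limit or range.

### The arm

A 7-joint arm with a two-finger parallel gripper is mounted at the origin on the work surface. World frame = base frame: x ahead of the robot, y to its left, z up, the work surface at z = 0. Lengths are in m, angles in rad, forces in N, time in s.
With the tool pointing down it reaches from about 0.425 to 0.925 m from the base axis. Payload 6.8 kg.
Tool frame: the origin (TCP) lies at the very end of the fingers, on their centre line; the grasp point (between the pads) lies 19 mm behind it (tcp_to_grasp is the distance from the TCP to the grasp point, in m); z points along the fingers, y is the direction in which the jaws open and shut (so a half turn about z gives the same grasp; the last joint's range is limited). The gripper opens to 85 mm and grips with 20 to 120 N. Pads are 22 mm wide; open, the fingers measure 114 mm over their backs; the gripper's body (76 mm by 85 mm) begins 54 mm behind the grasp point. The pads swing forward as they close: fully open they stand 13 mm farther back than shut.
Start: joints at [-1.388, 0.477, 0.022, 1.555, -0.011, 1.109, -0.083], TCP at [0.194, 0.647, 0.231] pointing down, gripper open.
Joint ranges: [-2.96, 2.96], [-0.34, 2.1], [-1.41, 1.46], [0.24, 2.44], [-1.37, 4.51], [0.17, 1.92], [-2.96, 2.96]. Speed limits (rad/s): [2.39, 2.39, 3.14, 3.14, 3.14, 3.14, 3.14].

### API

Orientations are given as a unit quaternion [w, x, y, z].
In Python, from station import * gives the robot as it stands.
- The arm moves only by the tool apply_moves, never from a script. Its argument "increments" is one flat list of numbers, 5 for each row, row after row: the finger opening in mm, from 0 to 85.4, then the shift along the tool's x, y, z in mm, then the turn about the tool's z in degrees. In form: [claw, tx, ty, tz, roll, claw, tx, ty, tz, roll, ...]. A call has 1 to 12 rows; each row shifts and turns the pose as measured when the row begins, along the tool's axes as they then stand; what a row does not reach is not made up. A row lasts 1/8 s, in which the tool goes at most 62.5 mm and 10.7 degrees, less where a joint would pass 70% of its speed; a pose out of reach is approached as far as the arm can. A call with a gripper value outside its range is refused whole. The fingers move at their own pace and stop on an object; "squeeze" is the grip in N (left out, the last holds). Time passes only in rows, so rows that do not move let the fingers close. It gives the time, the measured TCP pose, the force and the opening at its end, in the units of the state.
- get_obs(): the state, without advancing time (a new reading comes with each control period).
- read_camera(name): name is "scene" or "top"; returns (picture, depth): 384x512x3 uint8, blue, green, red; 384x512 float32, m along the optical axis (not along the pixel's ray), 0 where there is no reading.
- get_calibration(name): a dict with "mtx" (3x3 intrinsics, pixels), "D" ([k1, k2, p1, p2, k3] as OpenCV has them; the pictures are not rectified), "camera_from_world" (4x4, takes a point from world to camera coordinates). Camera axes: x right, y down, z forward; pixel columns grow to the right and rows downward; lengths in m; the calibration is good to about 2 mm. A picture is of the moment at which its call begins. get_calibration takes no time and is no camera call.
- hand_in(): hands the job in, once; it reports no verdict.
Trained networks look in the newest picture that a camera, given by its name, has taken for a name from the list of things; names that differ only in an ending like _2 or _b are one class to them, and where a whole thing is asked for, a point or a joint stands for the part that bears it (a point fixed in the world has none). Each returns a list of dicts, best first, with "p" (0 to 1); they miss things now and then, are a little off and sometimes report something else, mostly with a low value. They report only what shows in the picture. A call takes as long as a camera call. They do not tell look-alikes from the thing itself.
- outline_of(camera, thing): "pixels" (384x512 bool, what is visible of it) and "extent" ([centre column, centre row, width, height] in pixels, round what is visible of it).
The state is a dict: "t": time; "q": joint angles; "joint_vel": joint speeds; "joint_torque": joint torques, N m; "eef_pos": TCP position; "tool_rot": TCP orientation; "contact_force": force on the tool from outside, world axes, zero at the start; "torque": the same for the moment, N m; "gripper_width": opening from 0.0 (shut) to 1.0 (fully open).
Only numpy, scipy, OpenCV 4.12 (cv2) and the standard library are available. Lean on these libraries where they do the work, as an engineer would, in place of code of your own. Each camera call takes 0.05 s, during which the arm holds its last target.

## Working session

There is one attempt and no reset: what is moved stays moved. The work goes in short steps, Python scripts to look and compute and a tool call to move; the robot and the scene stay as the last step left them, time stands still between calls to the robot, and variables do not carry over. Pictures are saved under pics/ and viewed, and the job is handed in when it is done.

Besides the shell and the picture viewer there is one more tool, called as name(argument=value, ...), one argument or row to a line, values as JSON. apply_moves: Moves the arm, as the interface text tells. Its arguments: {"type":"object","properties":{"increments":{"type":"array"},"squeeze":{"type":"number"}},"required":["increments"]}

```bash
ls -la; mkdir -p pics; python3 - <<'E'
from station import *
import cv2
print(get_obs())
for n in ("scene","top"):
    p,d=read_camera(n); cv2.imwrite(f"pics/{n}0.png",p)
    c=get_calibration(n); print(n,c)
E
```

```text
total 12
drwxr-xr-x  3 agent agent 4096 Dec  7 03:54 .
drwxr-xr-x 23 root  root  4096 Dec  7 03:54 ..
drwxr-xr-x  2 agent agent 4096 Dec  7 03:54 pics
{'t': 0.0, 'q': array([-1.38808615,  0.47778682,  0.02231883,  1.55647572, -0.01148852,
        1.10928504, -0.08310034]), 'joint_vel': array([-2.87479311e-04,  7.82531296e-04, -4.09599180e-05, -1.95839474e-04,
       -1.54342020e-03,  2.32265214e-04,  3.10100831e-04]), 'joint_torque': array([-1.85780627e-04, -5.96476150e+01,  1.60775285e+00, -2.81182677e+01,
        1.24316677e-02,  9.56623204e-03,  6.33424875e-06]), 'eef_pos': array([0.19337537, 0.64608082, 0.23032396]), 'tool_rot': array([-6.45055480e-05,  1.44871072e-01,  9.89450119e-01, -9.11217316e-04]), 'contact_force': array([-0.26593243,  0.08721602,  0.06758727]), 'torque': array([ 0.05077765, -0.01293078,  0.03302596]), 'gripper_width': 0.9982250561628752}
scene {'mtx': array([[456.85675984,   0.        , 262.17091037],
       [  0.        , 456.85675984, 190.87113861],
       [  0.        ,   0.        ,   1.        ]]), 'D': array([0.02849337, 0.        , 0.        , 0.        , 0.        ]), 'camera_from_world': array([[ 0.58226888,  0.81299406,  0.00189782, -0.27221236],
       [ 0.59430607, -0.42404865, -0.68336157, -0.32707829],
       [-0.55476414,  0.39902806, -0.73007764,  1.72396783],
       [ 0.        ,  0.        ,  0.        ,  1.        ]])}
top {'mtx': array([[415.03835486,   0.        , 256.2488088 ],
       [  0.        , 415.03835486, 184.36961542],
       [  0.        ,   0.        ,   1.        ]]), 'D': array([-0.14964947,  0.        ,  0.        ,  0.        ,  0.        ]), 'camera_from_world': array([[ 0.00737009, -0.99993508,  0.0086897 , -0.05631999],
       [-0.99409736, -0.00826714, -0.10817625,  0.5483257 ],
       [ 0.10824106, -0.00784114, -0.99409375,  0.99852401],
       [ 0.        ,  0.        ,  0.        ,  1.        ]])}
```

View pics/scene0.png

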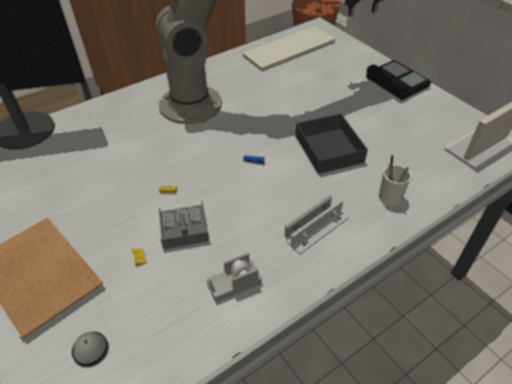

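View pics/top0.png

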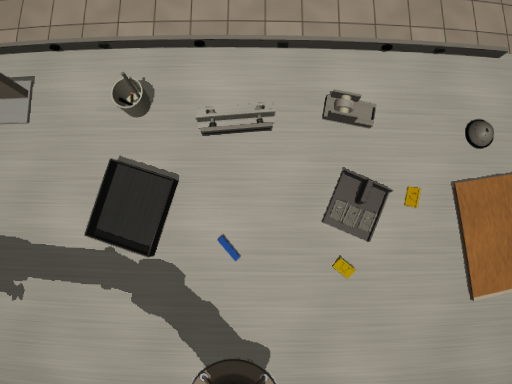

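```bash
cat > h.py <<'E'
from station import *
import cv2, numpy as np
def und(n,uv):
    c=get_calibration(n); return cv2.undistortPoints(np.array(uv,float).reshape(-1,1,2),c["mtx"],c["D"]).reshape(-1,2)
def ray_z(n,uv,z):
    T=get_calibration(n)["camera_from_world"];R=T[:3,:3];o=-R.T@T[:3,3]
    x=und(n,uv);d=np.c_[x,np.ones(len(x))]@R
    return o+d*((z-o[2])/d[:,2])[:,None]
def cloud(n,d,mask=None):
    T=get_calibration(n)["camera_from_world"];R=T[:3,:3]
    m=d>0
    if mask is not None:m&=mask
    v,u=np.nonzero(m);x=und(n,np.c_[u,v]);z=d[v,u]
    return (np.c_[x*z[:,None],z]-T[:3,3])@R, np.c_[u,v]
def proj(n,P):
    c=get_calibration(n);T=c["camera_from_world"]
    return cv2.projectPoints(np.array(P,float).reshape(-1,1,3),cv2.Rodrigues(T[:3,:3])[0],T[:3,3],c["mtx"],c["D"])[0].reshape(-1,2)
E
python3 - <<'E'
from h import *
import pickle
S={}
for n in ("top","scene"):
    p,d=read_camera(n); S[n]=(p,d)
    for th in ("tray","bin","fence","fence_base","clip0","bulldog_clip","pen_cup","tape_dispenser"):
        for o in outline_of(n,th):
            C,_=cloud(n,d,o["pixels"])
            print(n,th,round(o["p"],2),np.round(o["extent"],1),np.round(C.min(0),3),np.round(np.median(C,0),3),np.round(C.max(0),3))
            S[n,th]=S.get((n,th),[])+[o]
pickle.dump(S,open("s.pkl","wb"))
for n,(x,y,w,h) in (("top",(180,80,220,180)),("scene",(130,120,240,190))):
    p=S[n][0][y:y+h,x:x+w]; cv2.imwrite(f"pics/{n}1.png",cv2.resize(p,None,fx=3.3,fy=3.3,interpolation=cv2.INTER_CUBIC)[:600])
print(get_obs()["t"])
E
```

```text
top tray 0.96 [358.9 204.6  69.7  67.9] [ 0.412 -0.391 -0.005] [ 0.519 -0.31   0.004] [ 0.584 -0.217  0.069]
top tray 0.59 [228.7 249.1  26.   27.6] [ 0.364 -0.011 -0.005] [0.391 0.017 0.017] [0.418 0.041 0.023]
top bin 0.65 [133.2  95.   42.3  41.5] [ 0.724  0.226 -0.008] [0.769 0.263 0.062] [0.849 0.341 0.153]
top bin 0.63 [131.8 207.5  94.3  96. ] [ 0.364  0.149 -0.005] [0.488 0.266 0.004] [0.606 0.366 0.064]
top fence 0.94 [238.2 119.4  68.9  32.6] [ 0.678 -0.091 -0.006] [ 0.691 -0.003  0.035] [0.753 0.095 0.049]
top fence_base 0.82 [236.6 118.1  83.5  37. ] [ 0.679 -0.095 -0.004] [0.72  0.003 0.023] [0.769 0.107 0.055]
top fence_base 0.56 [239.4 117.5  70.6  29. ] [ 0.678 -0.09  -0.006] [ 0.69  -0.001  0.035] [0.75  0.089 0.049]
top clip0 0.7 [336.7 208.2  15.4  24.5] [ 0.462 -0.281 -0.   ] [ 0.487 -0.259  0.013] [ 0.513 -0.239  0.026]
top clip0 0.59 [412.8 197.4  21.4  19.7] [ 0.498 -0.483 -0.004] [ 0.523 -0.456  0.01 ] [ 0.548 -0.438  0.021]
top clip0 0.55 [344.5 266.4  22.4  24.1] [ 0.319 -0.299 -0.003] [ 0.344 -0.272  0.009] [ 0.37  -0.246  0.021]
top clip0 0.5 [366.4 220.3 
[... 1495 characters left out ...]
[ 0.542 -0.27   0.069]
scene clip0 0.63 [170.6 191.3  18.2   6. ] [ 0.325 -0.301 -0.002] [ 0.354 -0.276  0.01 ] [ 0.376 -0.246  0.025]
scene clip0 0.46 [170.2 220.1   8.   15.1] [ 0.431 -0.356  0.003] [ 0.471 -0.335  0.015] [ 0.496 -0.311  0.027]
scene bulldog_clip 0.57 [252.3 157.7  21.8  11.5] [ 0.368 -0.01   0.001] [0.401 0.015 0.014] [0.43  0.043 0.025]
scene pen_cup 0.85 [395.8 186.4  30.3  43.8] [ 0.714  0.222 -0.002] [0.778 0.247 0.071] [0.809 0.304 0.154]
scene pen_cup 0.45 [252.4 156.5  18.5  12.6] [ 0.357 -0.01  -0.004] [0.4   0.014 0.014] [0.43  0.043 0.025]
scene tape_dispenser 0.68 [232.7 278.9  53.6  50. ] [ 0.678 -0.361 -0.003] [ 0.761 -0.292  0.033] [ 0.792 -0.211  0.084]
1.0
```

View pics/top1.png

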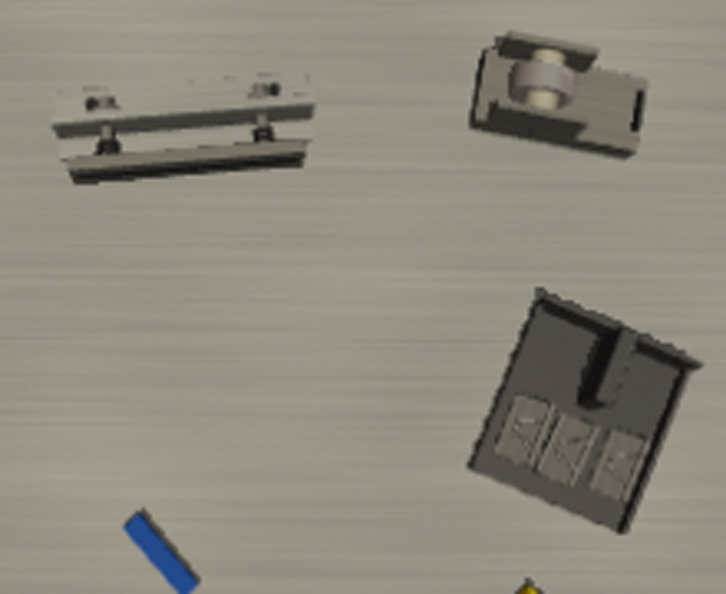

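View pics/scene1.png

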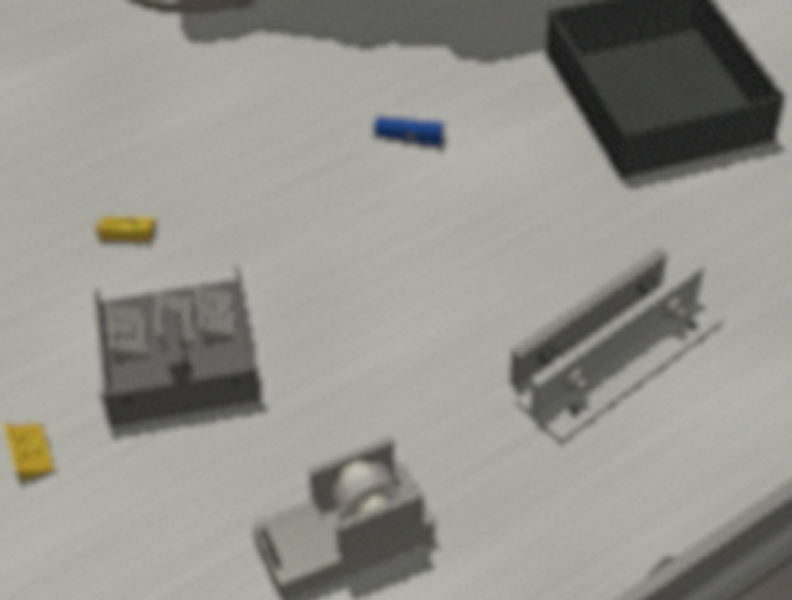

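```bash
cat > fit.py <<'E'
from h import *
import pickle
from scipy.optimize import least_squares
def B(x0,x1,y0,y1,z0,z1): return (np.array([x0+x1,y0+y1,z0+z1])/2e3, np.array([x1-x0,y1-y0,z1-z0])/2e3)
TRAY=[B(-70,70,-65,65,0,4),B(-70,70,61,65,0,20),B(-70,70,-65,-61,0,20),B(66,70,-65,65,0,45),B(8,66,-7,7,0,66)]
BIN=[B(-100,100,-85,85,0,4),B(-100,100,81,85,0,60),B(-100,100,-85,-81,0,60),B(96,100,-85,85,0,60),B(-100,-96,-85,85,0,60)]
FENCE=[B(0,10,-90,90,2,46)]
def sdf(P,boxes):
    out=[]
    for c,h in boxes:
        q=np.abs(P-c)-h
        out.append(np.linalg.norm(np.maximum(q,0),axis=1)+np.minimum(q.max(1),0))
    return np.min(out,0)
def fit(C,boxes,x0,free=3,z=0):
    def tr(p):
        c,s=np.cos(p[2]),np.sin(p[2]); R=np.array([[c,-s,0],[s,c,0],[0,0,1]])
        return (C-[p[0],p[1],z])@R
    r=least_squares(lambda p:sdf(tr(p),boxes),x0,loss="soft_l1",f_scale=0.003,x_scale=[.01,.01,.05])
    return r.x,np.sqrt(np.mean(r.fun**2)) ,tr(r.x)
E
python3 - <<'E'
from fit import *
S=pickle.load(open("s.pkl","rb"))
for th,bx,x0,kt,ks in (("tray",TRAY,[.51,-.31,-.37],0,0),("bin",BIN,[.487,.26,-.33],1,0),("fence",FENCE,[.69,0,.07],0,0)):
    Cs=[]
    for n,k in (("top",kt),("scene",ks)):
        d=S[n][1]; m=S[n,th][k]["pixels"]
        C,_=cloud(n,d,m); C=C[(C[:,2]>(0.006 if th!="tray" else .006))]
        Cs.append(C)
        if th=="tray":
            # drop clip points using rough pose
            c,s=np.cos(-.37),np.sin(-.37); L=(C-[.51,-.31,0])@np.array([[c,-s,0],[s,c,0],[0,0,1]])
            C=C[~((np.abs(L[:,1])<.055)&(L[:,0]<.03)&(L[:,2]<.04))]; Cs[-1]=C
        x,r,L=fit(C,bx,x0); print(th,n,len(C),np.round(x[:2],4),round(np.degrees(x[2]),2),round(r*1e3,2),"mm")
    x,r,L=fit(np.vstack(Cs),bx,x0); print(th,"both",np.round(x[:2],4),round(np.degrees(x[2]),2),round(r*1e3,2))
    # overlay
    for n in ("top","scene"):
        p=S[n][0]
        c,s=np.cos(x[2]),np.sin(x[2])
        for cc,h in bx:
            P=np.array([cc+h*np.array([a,b,e]) for a in(-1,1) for b in(-1,1) for e in (-1,1)])
            P=P@np.array([[c,-s,0],[s,c,0],[0,0,1]]).T+[x[0],x[1],0]
            q=proj(n,P)
            for i in range(8):
                for j in (1,2,4):
                    if not i&j: cv2.line(p,*[tuple(int(round(v*16)) for v in q[k]) for k in (i,i|j)],(0,255,0) if th=="tray" else (0,0,255),1,cv2.LINE_AA,4)
for n in ("top","scene"):
    cv2.imwrite(f"pics/{n}2.png",cv2.resize(S[n][0],(800,600),interpolation=cv2.INTER_CUBIC))
from scipy.spatial.transform import Rotation
q=get_obs()["tool_rot"]; print(np.round(Rotation.from_quat(np.r_[q[1:],q[0]]).as_matrix(),3))
E
```

```text
tray top 664 [ 0.4947 -0.3036] -23.42 1.29 mm
tray scene 726 [ 0.5042 -0.305 ] -23.07 1.53 mm
tray both [ 0.5014 -0.306 ] -23.15 2.05
bin top 1791 [0.4886 0.2588] -16.97 1.3 mm
bin scene 2175 [0.4952 0.2563] -17.41 2.0 mm
bin both [0.4932 0.2572] -17.13 2.05
fence top 664 [ 6.88e-01 -1.00e-04] 5.33 9.9 mm
fence scene 524 [6.923e-01 1.000e-04] 5.17 2.92 mm
fence both [ 6.907e-01 -2.000e-04] 5.44 7.37
[[-0.958  0.287  0.   ]
 [ 0.287  0.958  0.   ]
 [ 0.     0.    -1.   ]]
```

View pics/top2.png

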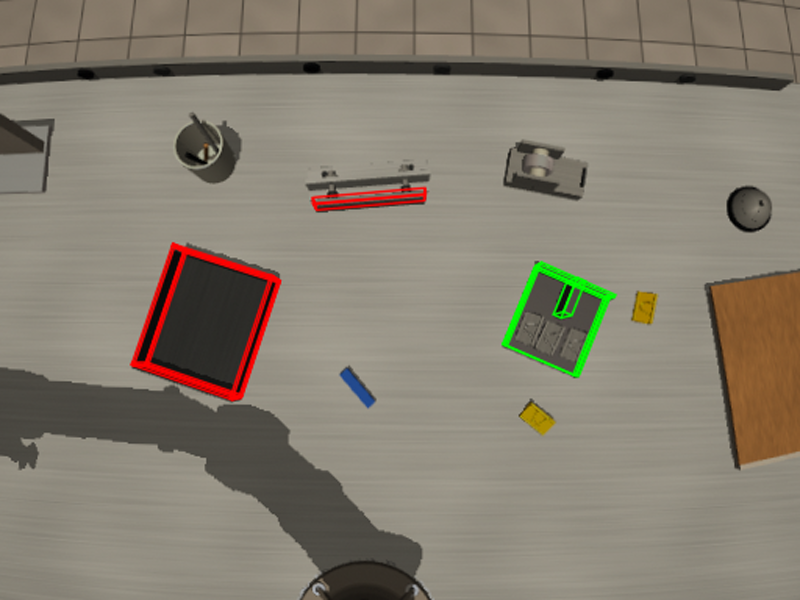

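View pics/scene2.png

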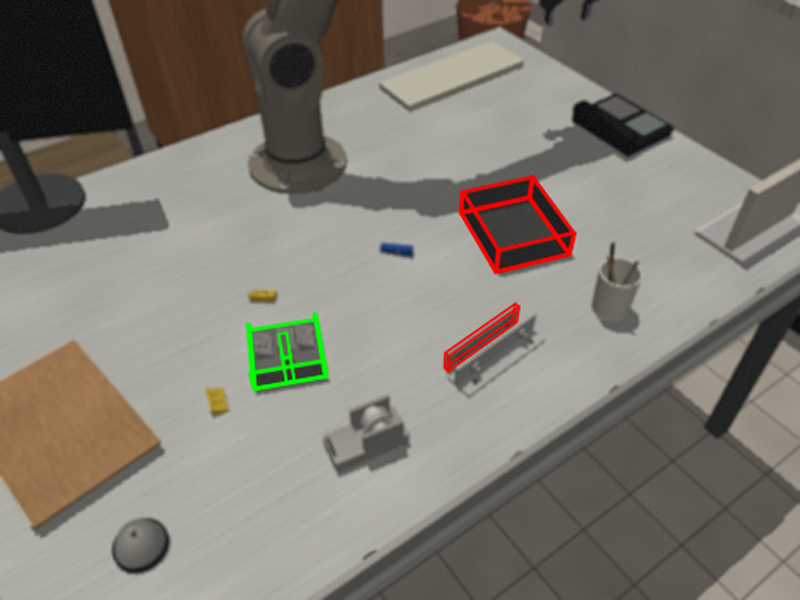

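apply_moves(
  increments=[50, -30, -6, 0, 6.5, 50, -55, -11, 0, 0, 50, -55, -11, 0, 0, 50, -55, -11, 0, 0, 50, -55, -11, 0, 0, 50, -55, -11, 0, 0, 50, -55, -11, 0, 0, 50, -55, -11, 0, 0],
)

```text
t: 2.0
eef_pos: [0.5485, 0.4094, 0.2306]
tool_rot: [-0.001, 0.196, 0.981, 0.002]
contact_force: [-0.1, 0.6, 0.2]
gripper_width: 0.588
```

apply_moves(
  increments=[50, -22, -56, 0, 0, 50, -22, -56, 0, 0, 50, -22, -56, 0, 0, 50, -22, -56, 0, 0, 50, -22, -56, 0, 0, 50, -22, -56, 0, 0, 50, -22, -56, 0, 0, 50, -22, -56, 0, 0, 50, -22, -56, 5, 0, 50, -22, -56, 10, 0, 50, -22, -50, 20, 0, 50, 0, 0, 20, 0],
)

```text
t: 3.5
eef_pos: [0.5398, -0.2736, 0.1753]
tool_rot: [0.006, 0.2, 0.98, 0.002]
contact_force: [0.2, 1.9, -1.3]
gripper_width: 0.585
```

```bash
cat > st.py <<'E'
from fit import *
from scipy.spatial.transform import Rotation as RR
def st():
    o=get_obs(); q=o["tool_rot"]; R=RR.from_quat(np.r_[q[1:],q[0]]).as_matrix()
    y=np.degrees(np.arctan2(R[1,1],R[0,1]))-90
    print("t",round(o["t"],2),"pos",np.round(o["eef_pos"]*1e3,1),"yaw",round(y,2),"tiltz",np.round(R[:,2],3),"F",np.round(o["contact_force"],1),"M",np.round(o["torque"],2),"w",round(o["gripper_width"]*85.4,1),"q",np.round(o["q"],2))
    return o,R,y
def to(target,yaw=None):
    o,R,y=st()
    d=R.T@(np.array(target)-o["eef_pos"])*1e3
    print("tool delta mm",np.round(d,1),"roll", None if yaw is None else round(y-yaw,2))
E
python3 -c "
from st import *
to([.525,-.316,.027],-23.2)"
```

```text
t 3.5 pos [ 539.8 -273.6  175.3] yaw -23.11 tiltz [ 0.012  0.001 -1.   ] F [ 0.2  1.9 -1.3] M [ 0.05  0.   -0.01] w 49.9 q [ 0.08  0.43  0.37  1.81 -0.2   0.92  1.71]
tool delta mm [ -1.4 -45.6 148.1] roll 0.09
```

apply_moves(
  increments=[50, 0, -30, 10, 0, 50, -1, -15, 20, 0, 50, 0, 0, 20, 0, 50, 0, 0, 0, 0],
)

```text
t: 4.0
eef_pos: [0.5225, -0.3174, 0.1223]
tool_rot: [0.005, 0.201, 0.98, 0.002]
contact_force: [0.5, -1.1, -0.2]
gripper_width: 0.588
```

```bash
python3 -c "
from st import *
to([.525,-.316,.027],-23.2)
for n,(x,y,w,h) in (('top',(290,130,140,120)),('scene',(110,150,160,120))):
    p,d=read_camera(n); cv2.imwrite(f'pics/{n}3.png',cv2.resize(p[y:y+h,x:x+w],None,fx=4.5,fy=4.5,interpolation=cv2.INTER_CUBIC))
"
```

```text
t 4.0 pos [ 522.5 -317.4  122.3] yaw -23.2 tiltz [ 0.011  0.001 -1.   ] F [ 0.5 -1.1 -0.2] M [ 0.02  0.05 -0.01] w 50.2 q [ 0.18  0.51  0.36  1.83 -0.24  0.83  1.82]
tool delta mm [-0.9  1.8 95.3] roll 0.0
```

View pics/top3.png

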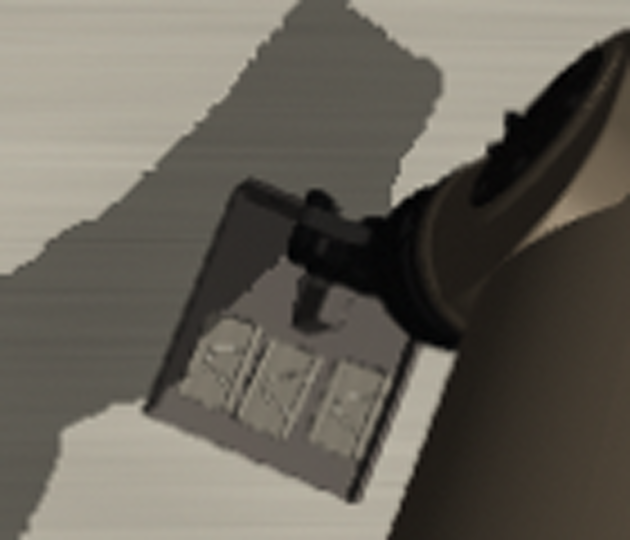

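View pics/scene3.png

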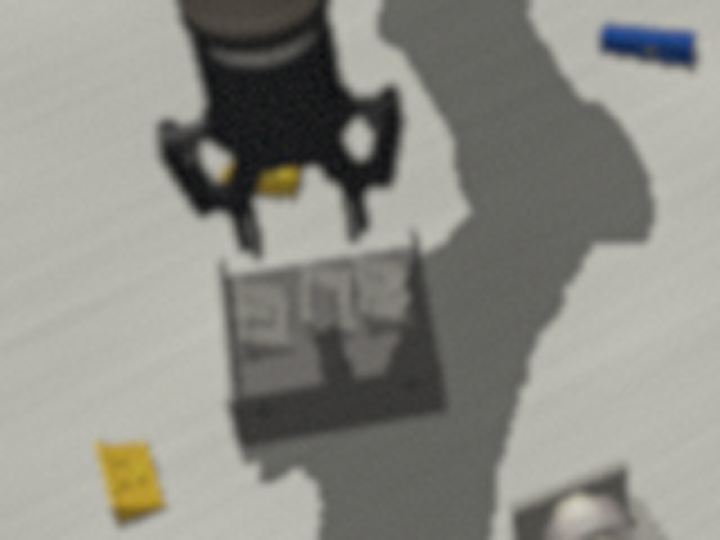

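apply_moves(
  increments=[50, -1, 2, 30, 0, 50, 0, 0, 30, 0, 50, 0, 0, 25, 0, 50, 0, 0, 12, 0, 50, 0, 0, 0, 0],
)

```text
t: 4.72
eef_pos: [0.5333, -0.3171, 0.0314]
tool_rot: [0.013, 0.199, 0.98, 0.001]
contact_force: [-0.1, 0.1, -0.3]
gripper_width: 0.585
```

```bash
python3 -c "
from st import *
to([.525,-.316,.027],-23.2)
for n,(x,y,w,h) in (('top',(290,130,140,120)),('scene',(110,150,160,120))):
    p,d=read_camera(n); cv2.imwrite(f'pics/{n}4.png',cv2.resize(p[y:y+h,x:x+w],None,fx=4.5,fy=4.5,interpolation=cv2.INTER_CUBIC))
"
```

```text
t 4.72 pos [ 533.3 -317.1   31.4] yaw -22.97 tiltz [ 0.025 -0.004 -1.   ] F [-0.1  0.1 -0.3] M [-0.06  0.02 -0.02] w 50.0 q [ 0.22  0.64  0.3   1.86 -0.3   0.66  1.87]
tool delta mm [ 8.2 -2.3  4.1] roll 0.23
```

View pics/scene4.png

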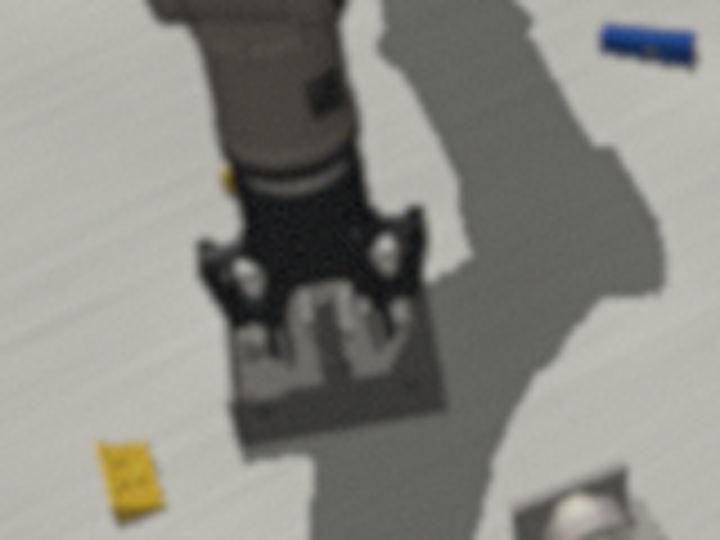

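apply_moves(
  increments=[50, 8, -2, 2, 0, 50, 0, 0, 0, 0, 30, 0, 0, 0, 0, 8, 0, 0, 0, 0, 8, 0, 0, 0, 0, 8, 0, 0, 0, 0, 8, 0, 0, 0, 0],
  squeeze=80,
)

```text
t: 5.7
eef_pos: [0.5263, -0.3171, 0.0326]
tool_rot: [0.015, 0.199, 0.98, -0.0]
contact_force: [-0.6, 0.1, 1.3]
gripper_width: 0.15
```

```bash
python3 -c "
from st import *
to([.525,-.316,.027],-23.2)
"
```

```text
t 5.7 pos [ 526.3 -317.1   32.6] yaw -23.01 tiltz [ 0.03  -0.006 -1.   ] F [-0.6  0.1  1.3] M [-0.17  0.24 -0.08] w 12.8 q [ 0.22  0.63  0.3   1.88 -0.3   0.64  1.88]
tool delta mm [1.8 0.4 5.6] roll 0.19
```

apply_moves(
  increments=[8, 0, 0, -10, 0, 8, 0, 0, -20, 0, 8, 0, 0, -30, 0, 8, 0, 0, -30, 0, 8, 0, 0, -30, 0, 8, 0, 0, -20, 0],
  squeeze=110,
)

```text
t: 6.45
eef_pos: [0.5204, -0.3153, 0.1797]
tool_rot: [0.014, 0.2, 0.98, 0.0]
contact_force: [0.0, 0.2, -3.7]
gripper_width: 0.149
```

```bash
python3 -c "
from st import *
st()
for n,(x,y,w,h) in (('top',(290,130,140,120)),('scene',(110,150,160,120))):
    p,d=read_camera(n); cv2.imwrite(f'pics/{n}5.png',cv2.resize(p[y:y+h,x:x+w],None,fx=4.5,fy=4.5,interpolation=cv2.INTER_CUBIC))
"
```

```text
t 6.45 pos [ 520.4 -315.3  179.7] yaw -23.04 tiltz [ 0.027 -0.005 -1.   ] F [ 0.   0.2 -3.7] M [-0.03 -0.04 -0.03] w 12.7 q [ 0.15  0.43  0.39  1.81 -0.21  0.91  1.8 ]
```

View pics/scene5.png

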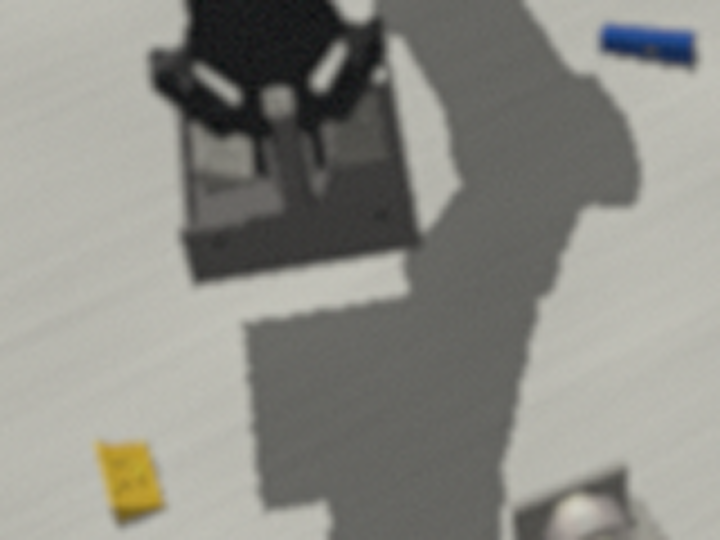

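View pics/top5.png

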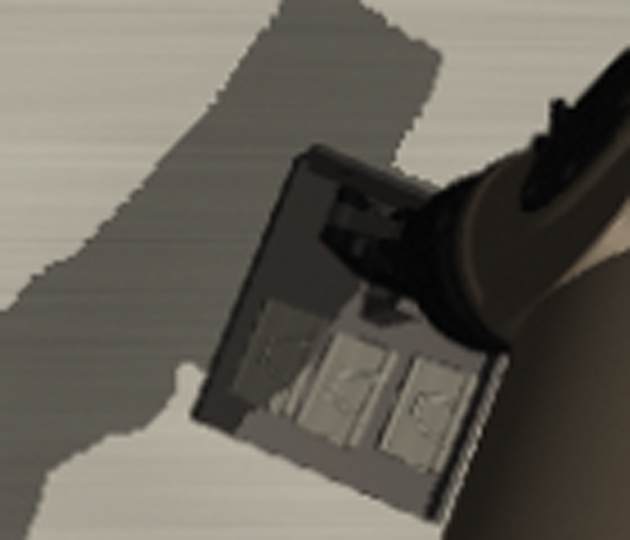

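apply_moves(
  increments=[8, 2, 10, 0, -2, 8, 6, 25, 0, -2, 8, 10, 40, 0, -2, 8, 11, 45, 0, 0, 8, 11, 45, 0, 0, 8, 11, 45, 0, 0, 8, 11, 45, 0, 0, 8, 11, 45, 0, 0, 8, 11, 45, 0, 0],
  squeeze=110,
)

```text
t: 7.68
eef_pos: [0.5357, 0.062, 0.172]
tool_rot: [0.008, 0.137, 0.99, -0.0]
contact_force: [1.5, -0.1, -2.3]
gripper_width: 0.145
```

```bash
python3 -c "
from st import *
to([.555,.238,.18],-17.1)
"
```

```text
t 7.67 pos [535.7  62.  172. ] yaw -15.79 tiltz [ 0.017 -0.002 -1.   ] F [ 1.5 -0.1 -2.3] M [-0.03 -0.09 -0.02] w 12.3 q [-0.44  0.32  0.25  1.97 -0.1   0.85  1.16]
tool delta mm [ 29.2 174.6  -8.1] roll 1.31
```

apply_moves(
  increments=[8, 7, 42, -2, 1, 8, 6, 38, -3, 0, 8, 6, 32, -3, 0, 8, 5, 26, -3, 0, 8, 3, 20, 0, 0, 8, 2, 12, 0, 0, 8, 0, 4, 0, 0],
)

```text
t: 8.55
eef_pos: [0.5438, 0.2576, 0.1765]
tool_rot: [0.002, 0.133, 0.991, -0.002]
contact_force: [-0.4, -0.5, -3.5]
gripper_width: 0.147
```

```bash
python3 -c "
from st import *
to([.555,.238,.12],-17.1)
for n,(x,y,w,h) in (('top',(70,130,160,140)),('scene',(250,70,160,130))):
    p,d=read_camera(n); cv2.imwrite(f'pics/{n}6.png',cv2.resize(p[y:y+h,x:x+w],None,fx=4.2,fy=4.2,interpolation=cv2.INTER_CUBIC))
"
```

```text
t 8.55 pos [543.8 257.6 176.5] yaw -15.3 tiltz [ 0.003 -0.003 -1.   ] F [-0.4 -0.5 -3.5] M [-0.01 -0.08 -0.04] w 12.6 q [-0.7   0.42  0.19  1.8  -0.09  0.93  0.84]
tool delta mm [-15.7 -15.8  56.6] roll 1.8
```

View pics/scene6.png

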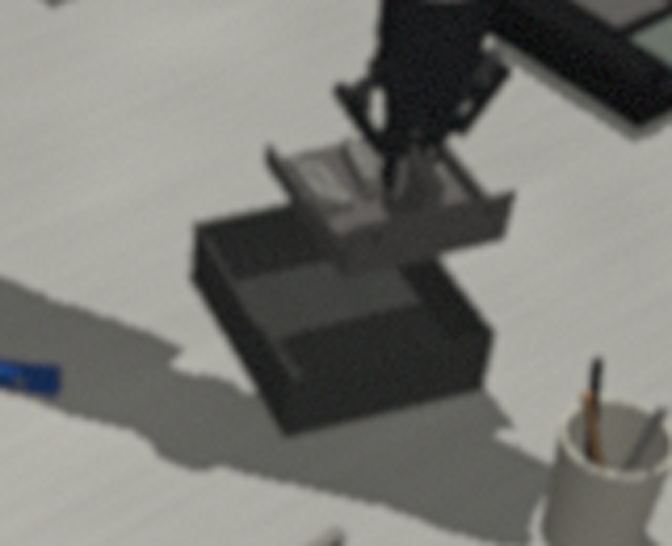

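View pics/top6.png

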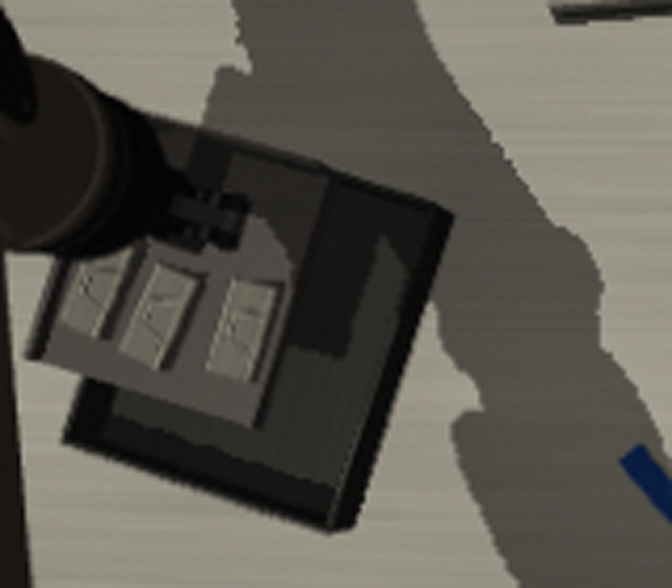

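apply_moves(
  increments=[8, -8, -8, 10, 1, 8, -8, -8, 20, 0.8, 8, 0, 0, 20, 0, 8, 0, 0, 6, 0, 8, 0, 0, 0, 0],
)

```text
t: 9.28
eef_pos: [0.5582, 0.2266, 0.118]
tool_rot: [0.003, 0.156, 0.988, -0.003]
contact_force: [-1.3, -0.8, -1.9]
gripper_width: 0.145
```

```bash
python3 -c "
from st import *
to([.555,.238,.098],-17.1)
for n,(x,y,w,h) in (('top',(70,130,160,140)),('scene',(250,70,160,130))):
    p,d=read_camera(n); cv2.imwrite(f'pics/{n}7.png',cv2.resize(p[y:y+h,x:x+w],None,fx=4.2,fy=4.2,interpolation=cv2.INTER_CUBIC))
"
```

```text
t 9.28 pos [558.2 226.6 118. ] yaw -17.94 tiltz [ 0.004 -0.008 -1.   ] F [-1.3 -0.8 -1.9] M [-0.06 -0.04 -0.  ] w 12.4 q [-0.64  0.49  0.2   1.84 -0.11  0.82  0.87]
tool delta mm [ 6.7 10.  19.9] roll -0.84
```

View pics/scene7.png

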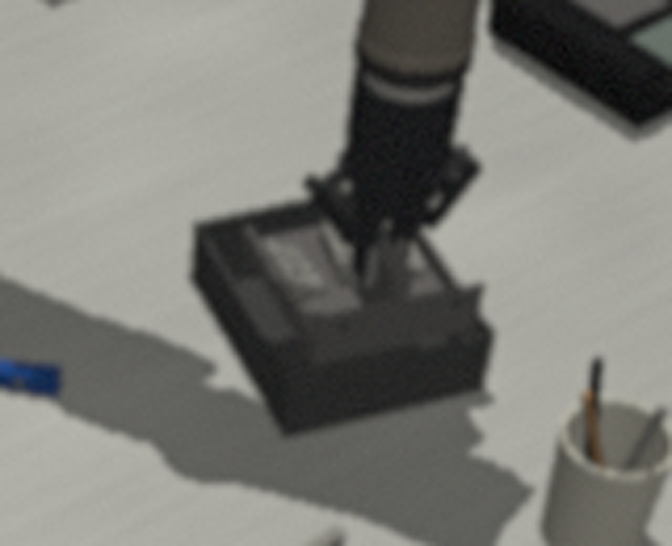

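View pics/top7.png

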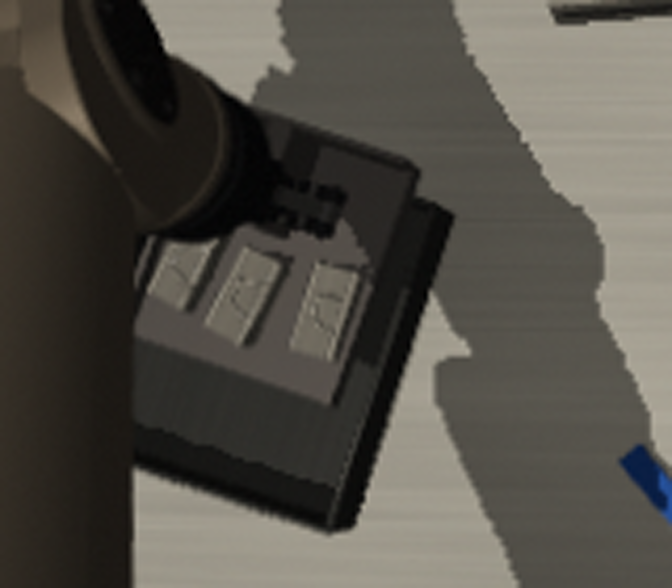

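apply_moves(
  increments=[8, 5, 9, 4, -0.8, 8, 2, 2, 10, 0, 8, 0, 0, 4, 0, 8, 0, 0, 0, 0],
  squeeze=30,
)

```text
t: 9.88
eef_pos: [0.5553, 0.2423, 0.1007]
tool_rot: [0.004, 0.147, 0.989, -0.002]
contact_force: [0.5, 0.1, -2.4]
gripper_width: 0.143
```

```bash
python3 -c "
from st import *
to([.555,.238,.092],-17.1)
for n,(x,y,w,h) in (('scene',(250,70,160,130)),):
    p,d=read_camera(n); cv2.imwrite(f'pics/{n}8.png',cv2.resize(p[y:y+h,x:x+w],None,fx=4.2,fy=4.2,interpolation=cv2.INTER_CUBIC))
"
```

```text
t 9.88 pos [555.3 242.3 100.7] yaw -16.94 tiltz [ 0.007 -0.005 -1.   ] F [ 0.5  0.1 -2.4] M [-0.12 -0.04 -0.  ] w 12.2 q [-0.66  0.52  0.18  1.85 -0.12  0.78  0.86]
tool delta mm [-0.9 -4.2  8.7] roll 0.16
```

View pics/scene8.png

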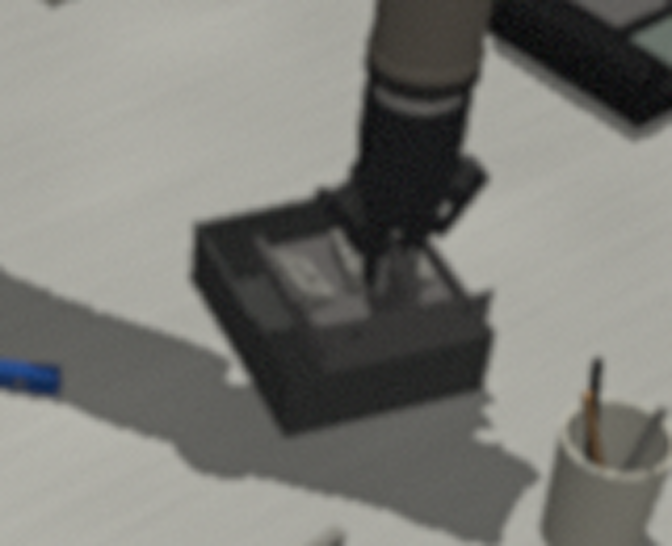

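apply_moves(
  increments=[8, 0, -4, 5, 0, 8, 0, 0, 5, 0, 8, 0, 0, 4, 0],
  squeeze=25,
)

```text
t: 10.3
eef_pos: [0.5543, 0.2376, 0.0928]
tool_rot: [0.003, 0.148, 0.989, -0.001]
contact_force: [-19.7, -5.2, 48.1]
gripper_width: 0.147
```

```bash
python3 -c "
from st import *
to([.555,.238,.092],-17.1)
"
```

```text
t 10.3 pos [554.3 237.6  92.8] yaw -17.03 tiltz [ 0.006 -0.003 -1.   ] F [-19.7  -5.2  48.1] M [-1.04  3.1  -0.01] w 12.5 q [-0.65  0.52  0.18  1.86 -0.12  0.77  0.87]
tool delta mm [-0.6  0.6  0.8] roll 0.07
```

```bash
python3 -c "
from st import *
st()
for n,(x,y,w,h) in (('top',(70,130,160,140)),('scene',(270,90,120,100))):
    p,d=read_camera(n); cv2.imwrite(f'pics/{n}9.png',cv2.resize(p[y:y+h,x:x+w],None,fx=5,fy=5,interpolation=cv2.INTER_CUBIC)[:600])
st()
"
```

```text
t 10.3 pos [554.3 237.6  92.8] yaw -17.03 tiltz [ 0.006 -0.003 -1.   ] F [-19.7  -5.2  48.1] M [-1.04  3.1  -0.01] w 12.5 q [-0.65  0.52  0.18  1.86 -0.12  0.77  0.87]
t 10.4 pos [554.8 237.8  92.9] yaw -17.03 tiltz [ 0.008 -0.003 -1.   ] F [-13.4  -3.3  31.3] M [-0.94  2.1  -0.06] w 12.8 q [-0.65  0.52  0.18  1.86 -0.12  0.76  0.87]
```

View pics/scene9.png

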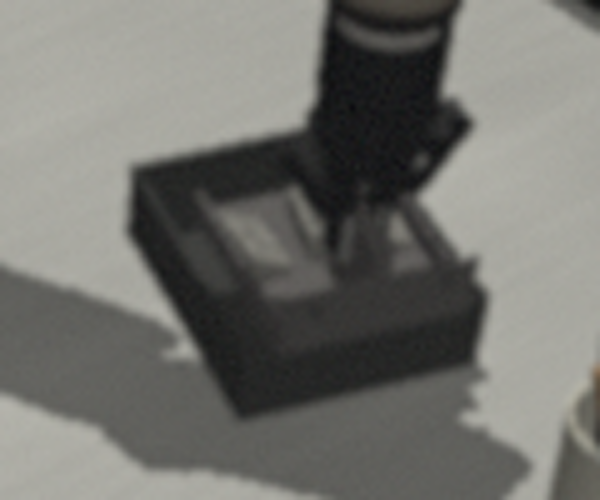

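View pics/top9.png

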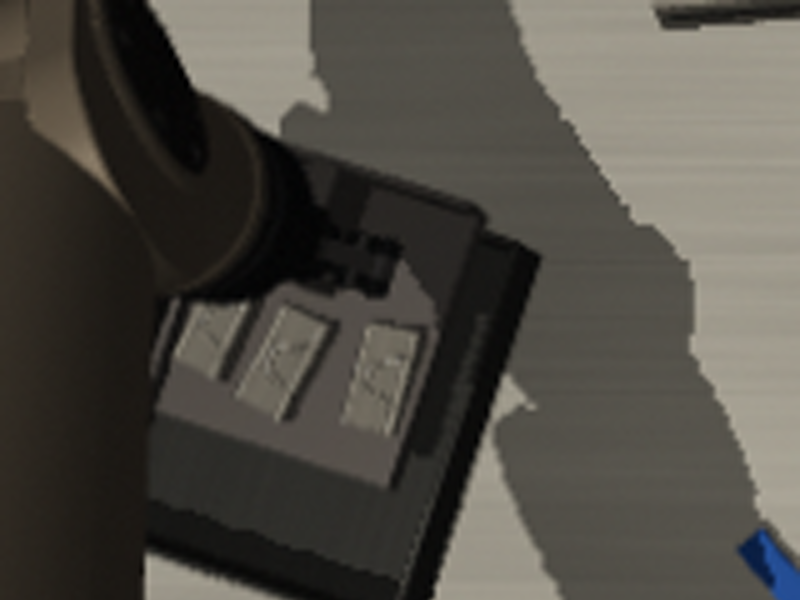

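apply_moves(
  increments=[8, 0, 0, 2, 0, 8, 0, 0, 2, 0, 8, 0, 0, 2, 0],
  squeeze=20,
)

```text
t: 10.78
eef_pos: [0.556, 0.2382, 0.0931]
tool_rot: [0.005, 0.149, 0.989, 0.001]
contact_force: [-6.8, -1.4, 15.6]
gripper_width: 0.143
```

```bash
python3 -c "
from st import *
st()
"
```

```text
t 10.78 pos [556.  238.2  93.1] yaw -17.11 tiltz [ 0.011  0.001 -1.   ] F [-6.8 -1.4 15.6] M [-0.63  1.12 -0.04] w 12.3 q [-0.65  0.52  0.18  1.86 -0.12  0.76  0.87]
```

apply_moves(
  increments=[8, 0, 0, 4, 0, 8, 0, 0, 4, 0],
  squeeze=20,
)

```text
t: 11.02
eef_pos: [0.5572, 0.2387, 0.0929]
tool_rot: [0.006, 0.149, 0.989, 0.003]
contact_force: [-11.5, -3.2, 32.2]
gripper_width: 0.152
```

```bash
python3 -c "
from st import *
st()
"
```

```text
t 11.03 pos [557.2 238.7  92.9] yaw -17.14 tiltz [ 0.013  0.004 -1.   ] F [-11.5  -3.2  32.2] M [-1.46  1.93 -0.05] w 13.0 q [-0.64  0.52  0.18  1.86 -0.13  0.76  0.87]
```

apply_moves(
  increments=[8, 0, 0, -1, 0, 12.5, 0, 0, 0, 0, 12.5, 0, 0, 0, 0],
  squeeze=20,
)

```text
t: 11.4
eef_pos: [0.5576, 0.238, 0.0946]
tool_rot: [0.007, 0.15, 0.989, 0.004]
contact_force: [-0.4, -0.4, -3.4]
gripper_width: 0.149
```

```bash
python3 -c "
from st import *
st()
for n,(x,y,w,h) in (('scene',(270,90,120,100)),):
    p,d=read_camera(n); cv2.imwrite(f'pics/{n}10.png',cv2.resize(p[y:y+h,x:x+w],None,fx=5,fy=5,interpolation=cv2.INTER_CUBIC)[:600])
"
```

```text
t 11.4 pos [557.6 238.   94.6] yaw -17.2 tiltz [ 0.014  0.005 -1.   ] F [-0.4 -0.4 -3.4] M [-0.04  0.01 -0.  ] w 12.7 q [-0.64  0.52  0.18  1.86 -0.13  0.76  0.87]
```

View pics/scene10.png

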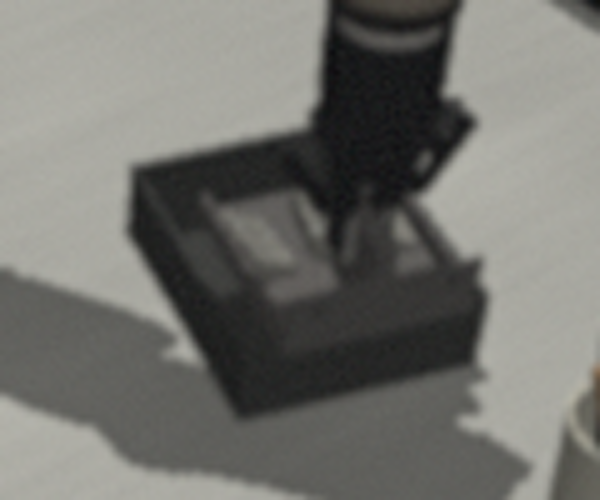

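apply_moves(
  increments=[13, 0, 0, 1, 0, 13.3, 0, 0, 0, 0],
  squeeze=20,
)

```text
t: 11.7
eef_pos: [0.5575, 0.238, 0.0932]
tool_rot: [0.006, 0.15, 0.989, 0.003]
contact_force: [-1.0, -0.7, 1.7]
gripper_width: 0.159
```

```bash
python3 -c "
from st import *
st()
for n,(x,y,w,h) in (('scene',(270,90,120,100)),):
    p,d=read_camera(n); cv2.imwrite(f'pics/{n}11.png',cv2.resize(p[y:y+h,x:x+w],None,fx=5,fy=5,interpolation=cv2.INTER_CUBIC)[:600])
"
```

```text
t 11.7 pos [557.5 238.   93.2] yaw -17.2 tiltz [ 0.013  0.005 -1.   ] F [-1.  -0.7  1.7] M [-0.36  0.18 -0.07] w 13.6 q [-0.64  0.52  0.18  1.86 -0.13  0.76  0.87]
```

View pics/scene11.png

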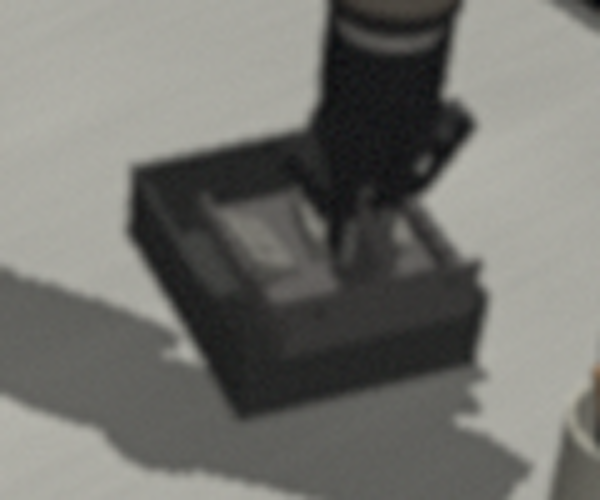

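apply_moves(
  increments=[13.8, 0, 0, 1, 0, 14.2, 0, 0, 1, 0],
  squeeze=20,
)

```text
t: 12.0
eef_pos: [0.5576, 0.2384, 0.0915]
tool_rot: [0.006, 0.149, 0.989, 0.004]
contact_force: [-0.4, 0.1, -0.6]
gripper_width: 0.163
```

```bash
cat > snap.py <<'E'
import sys
from st import *
k=sys.argv[1]; x,y,w,h=map(int,sys.argv[3:7]); n=sys.argv[2]
st()
p,d=read_camera(n); f=min(800/w,600/h); cv2.imwrite(f'pics/{n}{k}.png',cv2.resize(p[y:y+h,x:x+w],None,fx=f,fy=f,interpolation=cv2.INTER_CUBIC)[:600,:800])
E
python3 snap.py 12 scene 270 90 120 100
```

```text
t 12.0 pos [557.6 238.4  91.5] yaw -17.19 tiltz [ 0.014  0.005 -1.   ] F [-0.4  0.1 -0.6] M [-0.06  0.02 -0.01] w 13.9 q [-0.64  0.53  0.18  1.86 -0.13  0.75  0.88]
```

View pics/scene12.png

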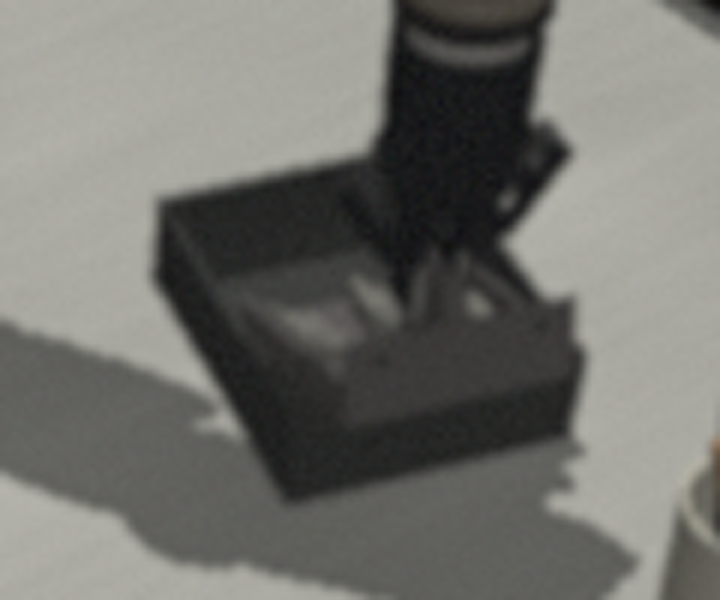

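apply_moves(
  increments=[18, 0, 0, 4, 0, 18, 0, 0, 5, 0, 18, 0, 0, 4, 0, 8, 0, 0, 0, 0, 8, 0, 0, 0, 0],
  squeeze=100,
)

```text
t: 12.68
eef_pos: [0.558, 0.2383, 0.0772]
tool_rot: [0.006, 0.15, 0.989, 0.003]
contact_force: [-1.0, -0.3, 1.3]
gripper_width: 0.153
```

```bash
python3 snap.py 13 scene 270 90 120 100;python3 snap.py 13 top 70 130 160 140
```

```text
t 12.68 pos [558.  238.3  77.2] yaw -17.2 tiltz [ 0.014  0.005 -1.   ] F [-1.  -0.3  1.3] M [-0.1   0.19  0.01] w 13.1 q [-0.64  0.55  0.17  1.87 -0.13  0.73  0.88]
t 12.72 pos [558.  238.3  77.2] yaw -17.2 tiltz [ 0.014  0.005 -1.   ] F [ 0.3  0.2 -0.5] M [-0.14  0.16  0.05] w 12.6 q [-0.64  0.55  0.17  1.87 -0.13  0.73  0.88]
```

View pics/scene13.png

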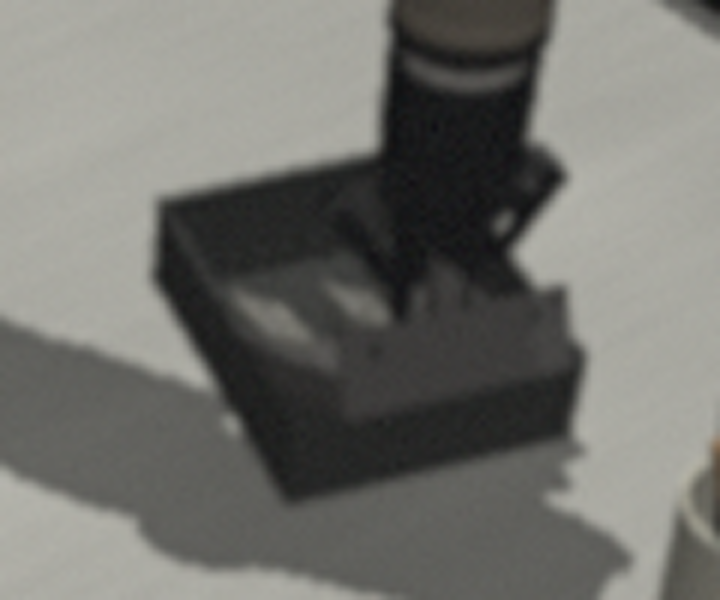

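View pics/top13.png

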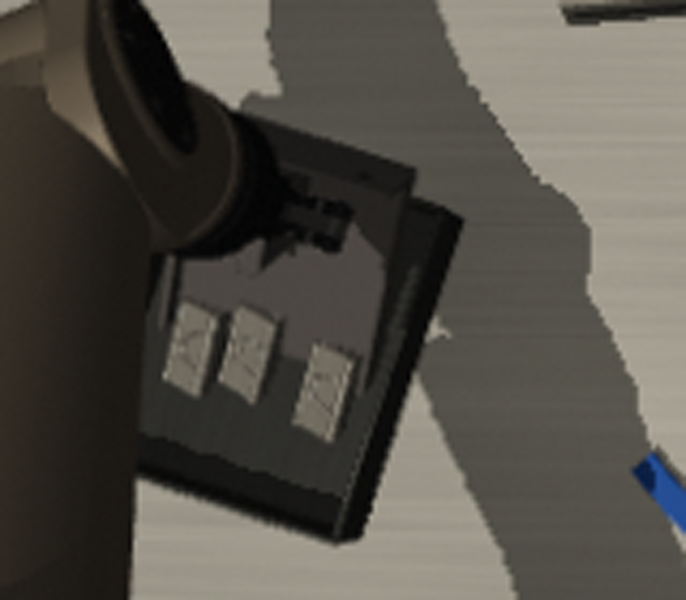

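apply_moves(
  increments=[8, 0, 0, -5, 0, 8, 0, 0, -12, 0, 8, 0, 0, -15, 0, 8, 0, 0, -12, 0, 8, 0, 0, -5, 0],
  squeeze=110,
)

```text
t: 13.4
eef_pos: [0.5574, 0.238, 0.13]
tool_rot: [0.007, 0.15, 0.989, 0.004]
contact_force: [0.3, -0.0, -1.4]
gripper_width: 0.149
```

```bash
python3 snap.py 14 scene 270 90 120 100;python3 snap.py 14 top 70 130 160 140
```

```text
t 13.4 pos [557.4 238.  130. ] yaw -17.21 tiltz [ 0.014  0.005 -1.   ] F [ 0.3 -0.  -1.4] M [-0.1  -0.04 -0.02] w 12.7 q [-0.65  0.47  0.19  1.84 -0.12  0.83  0.86]
t 13.45 pos [557.6 238.  130.3] yaw -17.22 tiltz [ 0.015  0.005 -1.   ] F [-0.5  0.5 -1.1] M [-0.02  0.02 -0.03] w 12.8 q [-0.65  0.47  0.19  1.84 -0.12  0.83  0.86]
```

View pics/scene14.png

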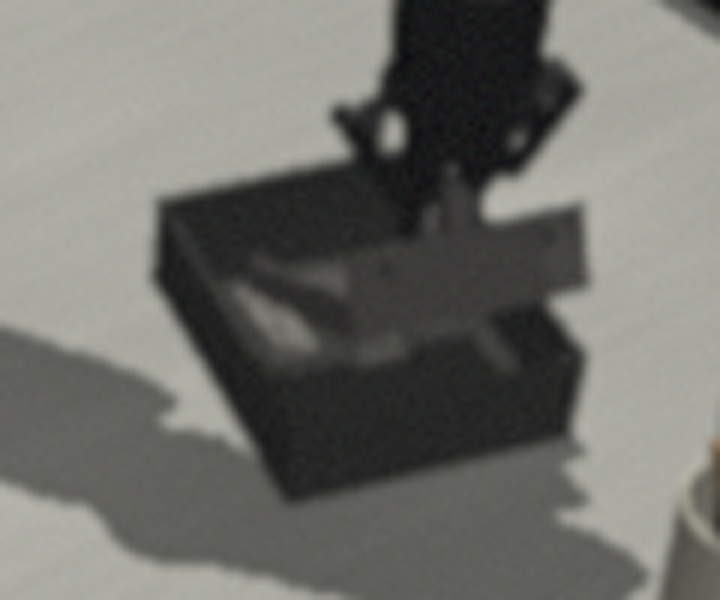

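View pics/top14.png

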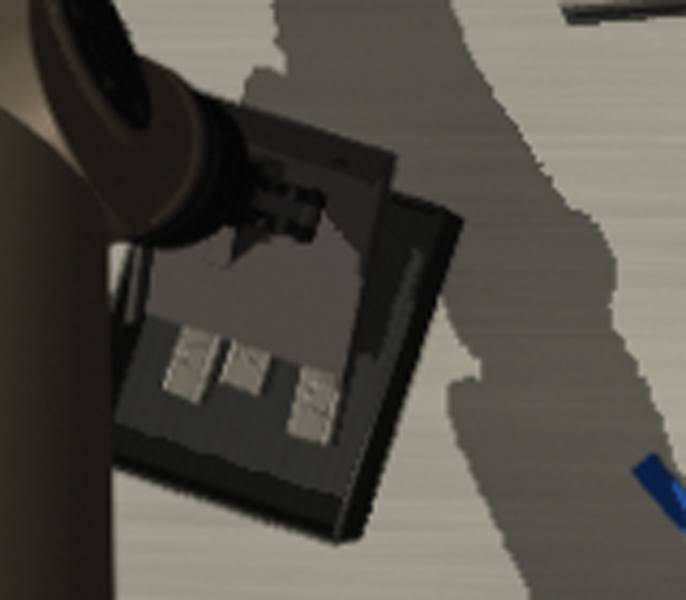

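```bash
python3 - <<'E'
from st import *
S=pickle.load(open("s.pkl","rb"))
allC=[]
for n in ("top","scene"):
    for th in ("fence","fence_base"):
        for o in S[n,th]:
            if o["p"]<.55 or o["extent"][0]>390: continue
            C,_=cloud(n,S[n][1],o["pixels"])
            L=(C-[.690,0,0])@RR.from_euler("z",5.3,degrees=True).as_matrix()
            k=(L[:,2]>.008)&(L[:,2]<.055)&(np.abs(L[:,0]-.003)<.014)
            x,r,_=fit(C[k],FENCE,[.69,0,.09]); 
            print(n,th,k.sum(),np.round(x[:2],4),round(np.degrees(x[2]),2),round(r*1e3,2))
            allC.append(C[k])
x,r,_=fit(np.vstack(allC),FENCE,[.69,0,.09]);print("all",x,np.degrees(x[2]),r)
# line fit: top-view strip top front edge
E
python3 snap.py 15 top 180 80 110 80
```

```text
top fence 564 [ 6.87e-01 -4.00e-04] 5.08 2.03
top fence_base 550 [ 6.87e-01 -5.00e-04] 5.08 2.05
top fence_base 550 [0.6868 0.0017] 5.09 2.05
scene fence 485 [ 6.92e-01 -1.00e-04] 5.11 1.58
scene fence_base 495 [ 6.921e-01 -5.000e-04] 5.07 1.53
all [ 6.89302766e-01 -5.22373304e-04  9.31636703e-02] 5.337885111979118 0.002574448938750868
t 13.5 pos [557.4 237.9 129.5] yaw -17.21 tiltz [ 0.014  0.005 -1.   ] F [ 0.1  0.3 -1.8] M [-0.    0.   -0.01] w 12.6 q [-0.65  0.47  0.19  1.84 -0.12  0.82  0.86]
```

View pics/top15.png

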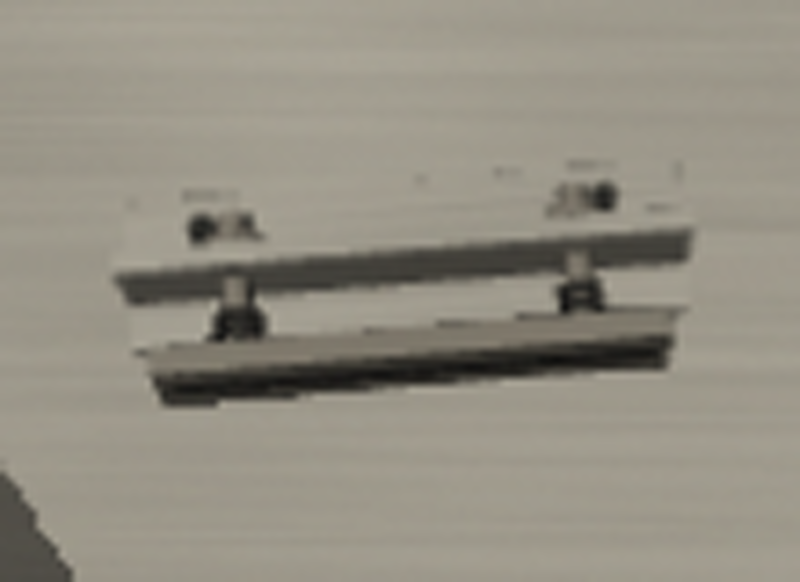

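apply_moves(
  increments=[8, 0, 0, -20, 0, 8, 0, 0, -30, -8, 8, 0, 0, -20, -8, 8, 0, -5, 0, -6, 8, -1, -25, 0, 0, 8, -3, -40, 0, 0, 8, -3, -45, 0, 0, 8, -3, -45, 0, 0, 8, -3, -40, 0, 0, 8, -2, -25, 0, 0, 8, -1, -15, 0, 0, 8, 0, 0, 0, 0],
)

```text
t: 15.05
eef_pos: [0.591, -0.0066, 0.1928]
tool_rot: [-0.0, -0.05, 0.999, 0.0]
contact_force: [-0.4, 0.7, -1.7]
gripper_width: 0.147
```

```bash
python3 -c "
from st import *
to([.595,-.009,.10],5.1)"
python3 snap.py 16 scene 210 70 200 150
```

```text
t 15.05 pos [591.   -6.6 192.8] yaw 5.73 tiltz [-0.  0. -1.] F [-0.4  0.7 -1.7] M [0.03 0.   0.02] w 12.6 q [-0.24  0.38  0.19  1.81 -0.09  0.96  1.66]
tool delta mm [-3.7 -2.8 92.8] roll 0.63
t 15.05 pos [591.   -6.6 192.8] yaw 5.73 tiltz [-0.  0. -1.] F [-0.4  0.7 -1.7] M [0.03 0.   0.02] w 12.6 q [-0.24  0.38  0.19  1.81 -0.09  0.96  1.66]
```

View pics/scene16.png

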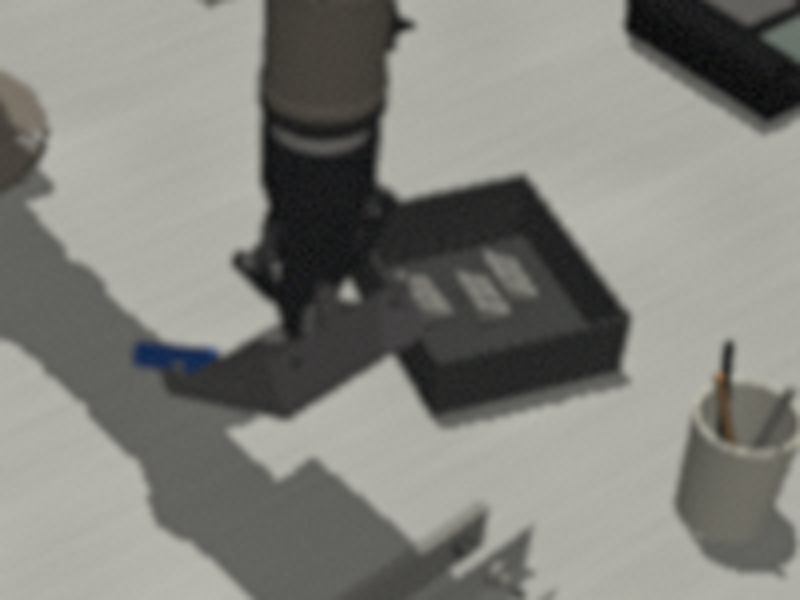

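apply_moves(
  increments=[8, -4, -3, 20, 0.6, 8, 0, 0, 30, 0, 8, 0, 0, 30, 0, 8, 0, 0, 20, 0, 8, 0, 0, 8, 0, 8, 0, 0, 0, 0],
)

```text
t: 15.85
eef_pos: [0.5942, 0.0011, 0.0757]
tool_rot: [-0.002, -0.05, 0.999, 0.002]
contact_force: [0.9, 0.2, -1.8]
gripper_width: 0.149
```

```bash
python3 -c "
from st import *
to([.595,-.009,.073],5.1)"
python3 snap.py 17 scene 210 70 200 150
```

```text
t 15.85 pos [594.2   1.1  75.7] yaw 5.76 tiltz [-0.004  0.004 -1.   ] F [ 0.9  0.2 -1.8] M [-0.01  0.03 -0.05] w 12.8 q [-0.23  0.54  0.16  1.88 -0.13  0.73  1.68]
tool delta mm [  0.2 -10.2   2.6] roll 0.66
t 15.85 pos [594.2   1.1  75.7] yaw 5.76 tiltz [-0.004  0.004 -1.   ] F [ 0.9  0.2 -1.8] M [-0.01  0.03 -0.05] w 12.8 q [-0.23  0.54  0.16  1.88 -0.13  0.73  1.68]
```

View pics/scene17.png

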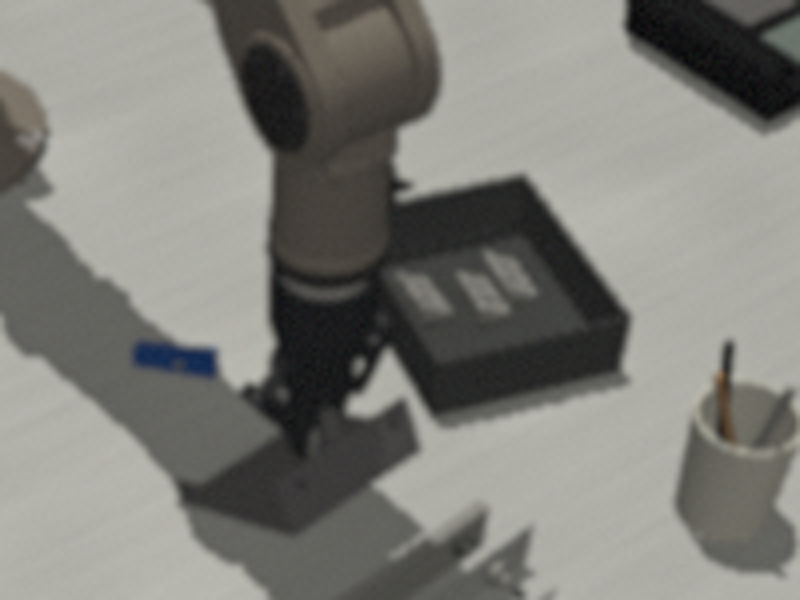

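apply_moves(
  increments=[8, 0, -8, 2, 0.6, 8, 0, 0, 4, 0, 8, 0, 0, 4, 0],
  squeeze=20,
)

```text
t: 16.27
eef_pos: [0.5993, -0.0076, 0.0698]
tool_rot: [0.003, -0.044, 0.999, 0.002]
contact_force: [2.1, 2.8, 12.3]
gripper_width: 0.151
```

```bash
python3 -c "
from st import *
st()"
```

```text
t 16.27 pos [599.3  -7.6  69.8] yaw 5.09 tiltz [ 0.005  0.005 -1.   ] F [ 2.1  2.8 12.3] M [ 0.34  0.38 -0.03] w 12.9 q [-0.21  0.55  0.16  1.88 -0.13  0.72  1.69]
```

apply_moves(
  increments=[8, 0, 0, 5, 0, 8, 0, 0, 5, 0, 8, 0, 0, 5, 0],
  squeeze=20,
)

```text
t: 16.65
eef_pos: [0.6074, -0.0068, 0.0619]
tool_rot: [0.011, -0.044, 0.999, 0.003]
contact_force: [2.1, 0.5, 6.2]
gripper_width: 0.147
```

```bash
python3 -c "
from st import *
st()"; python3 snap.py 18 scene 230 130 140 105
```

```text
t 16.65 pos [607.4  -6.8  61.9] yaw 5.07 tiltz [ 0.021  0.007 -1.   ] F [2.1 0.5 6.2] M [ 0.23  0.31 -0.09] w 12.5 q [-0.21  0.57  0.16  1.88 -0.14  0.69  1.69]
t 16.65 pos [607.4  -6.8  61.9] yaw 5.07 tiltz [ 0.021  0.007 -1.   ] F [2.1 0.5 6.2] M [ 0.23  0.31 -0.09] w 12.5 q [-0.21  0.57  0.16  1.88 -0.14  0.69  1.69]
```

View pics/scene18.png

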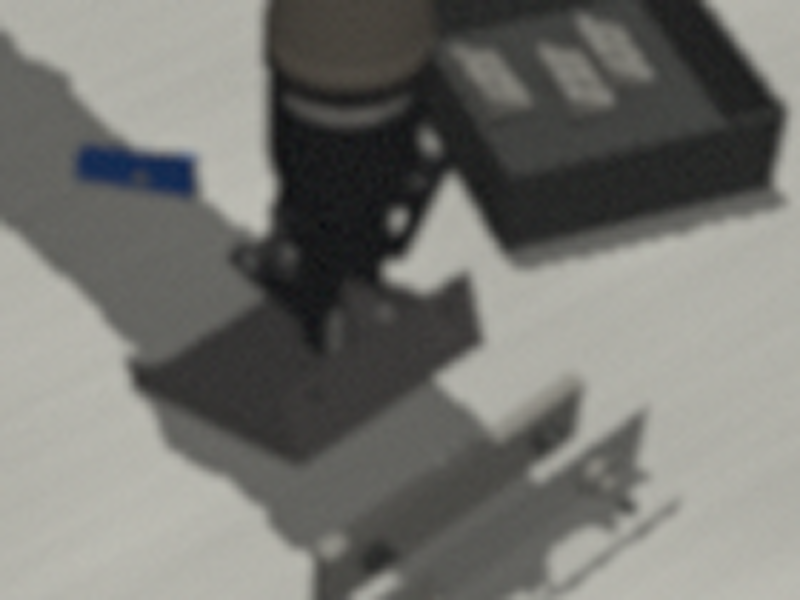

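apply_moves(
  increments=[8, 4, 0, 6, 0, 8, 4, 0, 6, 0, 8, 4, 0, 6, 0, 8, 4, 0, 6, 0],
  squeeze=20,
)

```text
t: 17.2
eef_pos: [0.6126, -0.0064, 0.051]
tool_rot: [0.031, -0.044, 0.999, 0.004]
contact_force: [5.6, 1.0, 15.9]
gripper_width: 0.149
```

```bash
python3 snap.py 19 scene 230 130 140 105
```

```text
t 17.2 pos [612.6  -6.4  51. ] yaw 5.09 tiltz [ 0.062  0.011 -0.998] F [ 5.6  1.  15.9] M [-0.12  0.24 -0.05] w 12.7 q [-0.2   0.57  0.15  1.9  -0.15  0.62  1.7 ]
```

View pics/scene19.png

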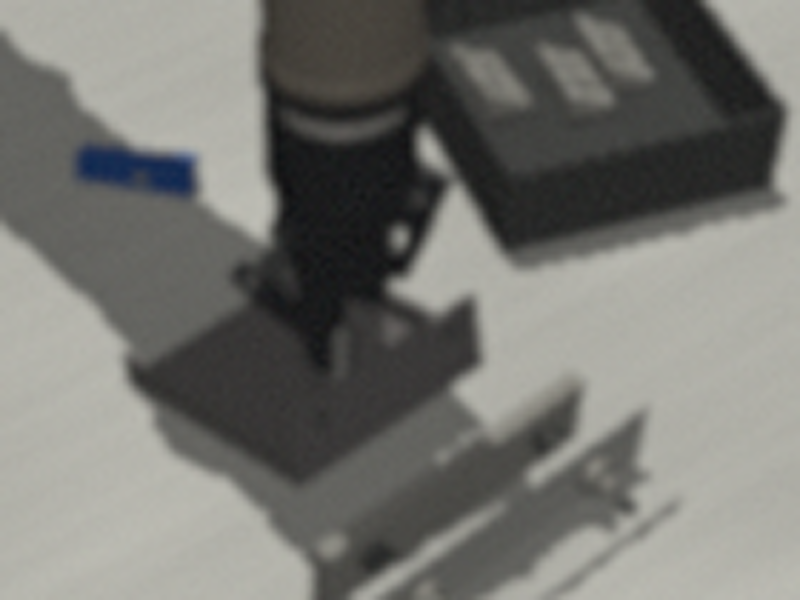

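apply_moves(
  increments=[13.2, 0, 0, -1, 0, 13.6, 0, 0, 0, 0, 14, 0, 0, 0, 0, 14.5, 0, 0, 0, 0],
  squeeze=20,
)

```text
t: 17.75
eef_pos: [0.6131, -0.0066, 0.0526]
tool_rot: [0.032, -0.044, 0.999, 0.004]
contact_force: [-0.7, -0.5, -0.1]
gripper_width: 0.172
```

```bash
python3 snap.py 20 scene 230 130 140 105
```

```text
t 17.75 pos [613.1  -6.6  52.6] yaw 5.04 tiltz [ 0.064  0.011 -0.998] F [-0.7 -0.5 -0.1] M [-0.01  0.04  0.1 ] w 14.7 q [-0.2   0.57  0.15  1.9  -0.15  0.62  1.7 ]
```

View pics/scene20.png

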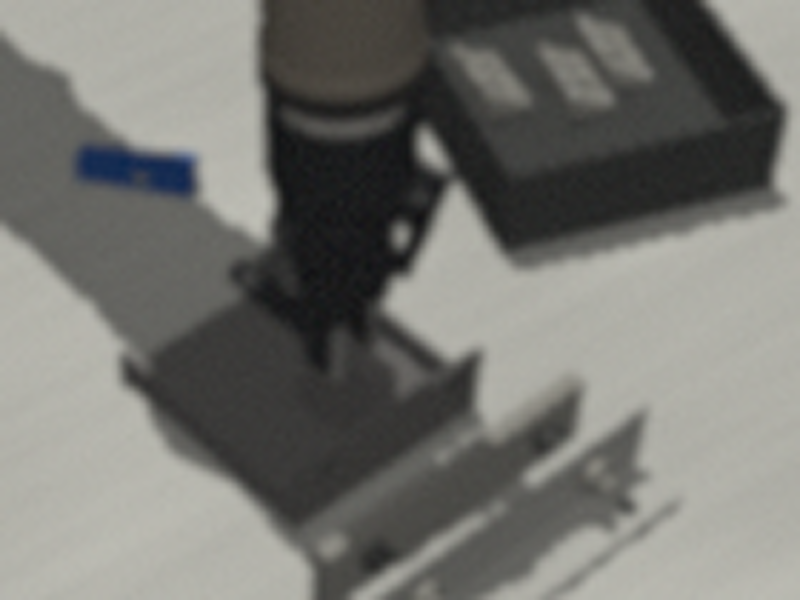

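```bash
cat > meas.py <<'E'
from st import *
def meas(x0=None):
    o,R,y=st()
    res={}
    Cs=[]
    if x0 is None: x0=[.585,-.006,np.radians(y)]
    for n in ("top","scene"):
        p,d=read_camera(n); L=outline_of(n,"tray")
        for k in L[:2]:
            C,_=cloud(n,d,k["pixels"]); C=C[(C[:,2]>.006)]
            if len(C)<80 or np.linalg.norm(np.median(C[:,:2],0)-x0[:2])>.08: continue
            Q=(C-[x0[0],x0[1],0])@RR.from_euler("z",x0[2]).as_matrix()
            # drop gripper-ish points (above rib, or inside away from parts)
            C=C[(np.abs(Q[:,0])<.1)&(np.abs(Q[:,1])<.09)&(Q[:,2]<.07)]
            x,r,_=fit(C,TRAY,x0); print(n,round(k["p"],2),len(C),np.round(x[:2]*1e3,1),round(np.degrees(x[2]),2),"rms",round(r*1e3,2)); Cs.append(C)
            break
    if Cs:
        x,r,_=fit(np.vstack(Cs),TRAY,x0); print("both",np.round(x[:2]*1e3,1),round(np.degrees(x[2]),2),round(r*1e3,2))
    return x
if __name__=="__main__":
    x=meas()
    F=np.array([.6895,-.0005]); a=np.radians(5.1); fx=np.array([np.cos(a),np.sin(a)]); fy=np.array([-fx[1],fx[0]])
    t=np.array([np.cos(x[2]),np.sin(x[2])])
    b=x[:2]+.07*t-F; print("tray_back in fence frame mm",np.round([b@fx*1e3,b@fy*1e3],1))
    o=get_obs()["eef_pos"][:2]-x[:2]; print("TCP in tray",np.round([o@t*1e3,o@np.array([-t[1],t[0]])*1e3],1))
E
python3 meas.py; python3 snap.py 21 top 180 80 140 105
```

```text
t 17.8 pos [613.1  -6.7  52.6] yaw 5.04 tiltz [ 0.064  0.011 -0.998] F [-0.3 -1.1  0.2] M [-0.    0.1  -0.04] w 14.7 q [-0.2   0.57  0.15  1.9  -0.15  0.62  1.7 ]
top 0.68 81 [576.4  -7.8] 4.65 rms 1.48
scene 0.71 871 [583.1  -8.1] 5.04 rms 2.27
both [581.9  -8.1] 4.66 2.22
tray_back in fence frame mm [-37.8   1.5]
TCP in tray [31.3 -1. ]
t 18.0 pos [613.2  -6.6  52.7] yaw 5.05 tiltz [ 0.065  0.011 -0.998] F [0.  0.3 0.5] M [-0.03  0.02 -0.04] w 14.9 q [-0.2   0.57  0.15  1.9  -0.15  0.62  1.7 ]
```

View pics/top21.png

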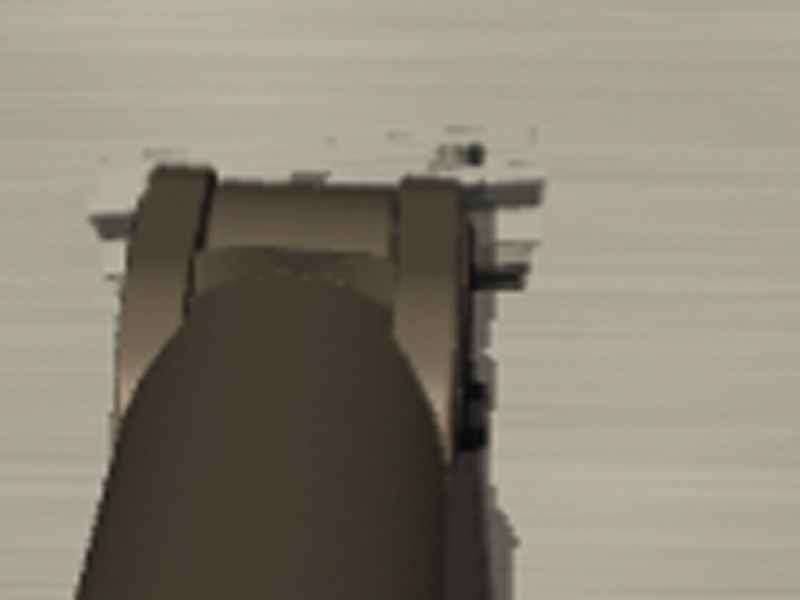

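apply_moves(
  increments=[22, 0, 1, 0, 0, 22, 1, 0, 10, 0, 22, 1, 0, 10, 0, 22, 0, 0, 3, 0, 22, 0, 0, 0, 0],
  squeeze=20,
)

```text
t: 18.68
eef_pos: [0.6121, -0.0053, 0.0273]
tool_rot: [0.032, -0.044, 0.999, 0.004]
contact_force: [-0.7, 0.1, 1.0]
gripper_width: 0.26
```

```bash
python3 meas.py; python3 snap.py 22 scene 230 130 140 105
```

```text
t 18.68 pos [612.1  -5.3  27.3] yaw 5.05 tiltz [ 0.063  0.011 -0.998] F [-0.7  0.1  1. ] M [-0.05  0.09 -0.03] w 22.2 q [-0.19  0.61  0.14  1.91 -0.16  0.57  1.7 ]
scene 0.75 774 [581.7  -8.3] 5.37 rms 2.27
both [581.7  -8.3] 5.37 2.27
tray_back in fence frame mm [-38.1   2.2]
TCP in tray [31.1  0. ]
t 18.88 pos [612.6  -5.3  28.1] yaw 5.05 tiltz [ 0.065  0.011 -0.998] F [-0.  -0.5  0.2] M [-0.05  0.03  0.03] w 22.0 q [-0.19  0.61  0.14  1.91 -0.16  0.57  1.7 ]
```

View pics/scene22.png

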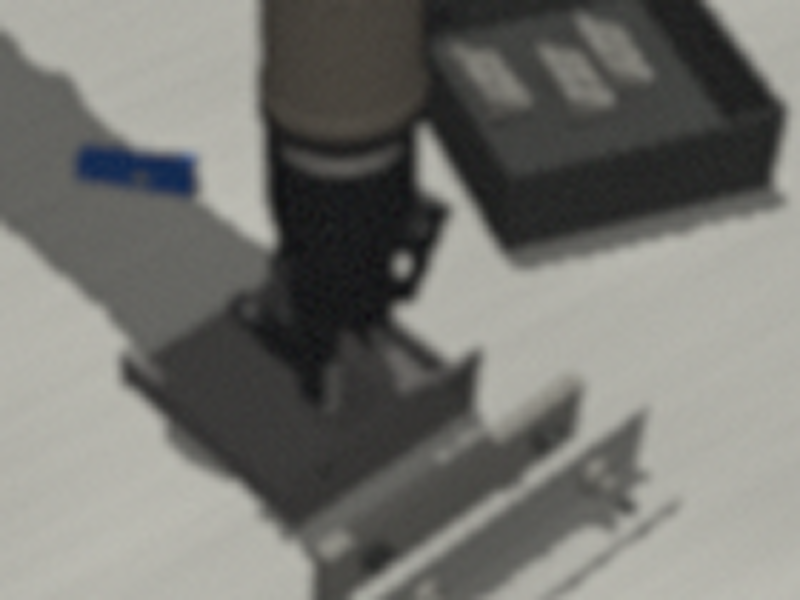

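apply_moves(
  increments=[8, 0, 0, 0, 0, 8, 0, 0, 0, 0, 8, 0, 0, 0, 0, 8, -5, -1, 0.3, 0, 8, -10, -1, 0.6, 0, 8, -10, 0, 0.6, 0, 8, -5, 0, 0.3, 0, 8, 0, 0, 0, 0],
  squeeze=90,
)

```text
t: 19.92
eef_pos: [0.6456, -0.0047, 0.0287]
tool_rot: [0.033, -0.044, 0.998, 0.004]
contact_force: [-0.7, 0.3, 0.7]
gripper_width: 0.151
```

```bash
sed -i 's/if x0 is None: .*/if x0 is None: t=np.radians(y); x0=[o["eef_pos"][0]-.031*np.cos(t),o["eef_pos"][1]-.031*np.sin(t),t]/' meas.py; python3 meas.py; python3 snap.py 23 scene 230 130 140 105
```

```text
t 19.93 pos [645.6  -4.7  28.7] yaw 5.06 tiltz [ 0.066  0.011 -0.998] F [-0.7  0.3  0.7] M [-0.14  0.09 -0.02] w 12.9 q [-0.19  0.64  0.14  1.83 -0.16  0.61  1.7 ]
top 0.85 81 [609.   -6.7] 5.55 rms 1.49
scene 0.7 581 [614.1  -6.3] 5.24 rms 2.52
both [614.   -6.3] 5.18 2.43
tray_back in fence frame mm [-5.8  1.1]
TCP in tray [30.9 -1.2]
t 20.12 pos [644.9  -4.6  28.7] yaw 5.06 tiltz [ 0.065  0.011 -0.998] F [ 0.7 -0.5 -0.3] M [-0.12 -0.03  0.06] w 13.1 q [-0.19  0.64  0.14  1.83 -0.16  0.61  1.7 ]
```

View pics/scene23.png

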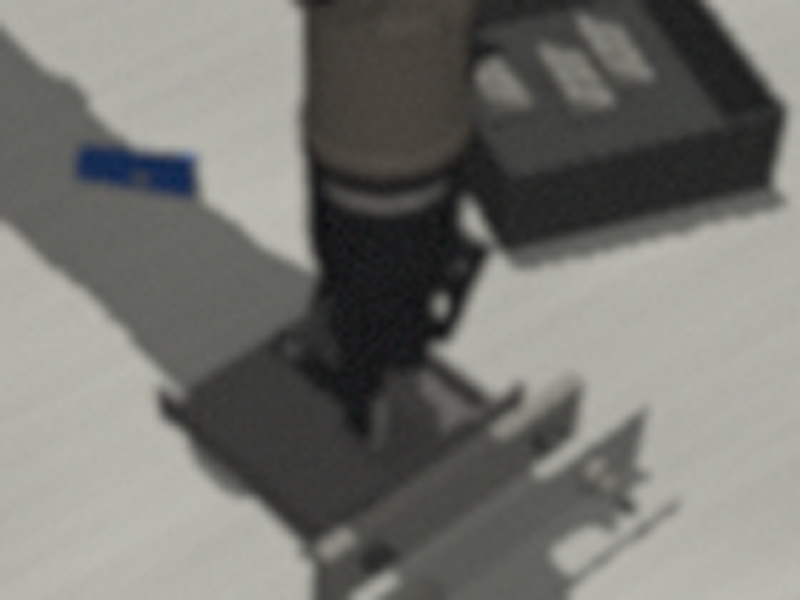

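apply_moves(
  increments=[8, -4, -1, 0.4, 0, 8, -4, 0, 0.4, 0, 8, 0, 0, 0.2, 0],
)

```text
t: 20.55
eef_pos: [0.653, -0.005, 0.0286]
tool_rot: [0.033, -0.044, 0.998, 0.004]
contact_force: [0.1, 0.4, 2.3]
gripper_width: 0.157
```

```bash
python3 -c "
from st import *
st()"
```

```text
t 20.55 pos [653.   -5.   28.6] yaw 5.03 tiltz [ 0.065  0.012 -0.998] F [0.1 0.4 2.3] M [-0.06  0.05 -0.04] w 13.4 q [-0.19  0.65  0.14  1.81 -0.16  0.62  1.71]
```

apply_moves(
  increments=[8, -3, 0, 0.3, 0, 8, -1, 0, 0.2, 0],
)

```text
t: 20.8
eef_pos: [0.6557, -0.0048, 0.0286]
tool_rot: [0.031, -0.044, 0.999, 0.004]
contact_force: [-5.6, 0.8, 8.2]
gripper_width: 0.156
```

```bash
python3 -c "
from st import *
st()"; python3 meas.py
```

```text
t 20.8 pos [655.7  -4.8  28.6] yaw 5.01 tiltz [ 0.061  0.012 -0.998] F [-5.6  0.8  8.2] M [-0.32  0.95 -0.13] w 13.3 q [-0.19  0.66  0.14  1.8  -0.16  0.63  1.7 ]
t 20.8 pos [655.7  -4.8  28.6] yaw 5.01 tiltz [ 0.061  0.012 -0.998] F [-5.6  0.8  8.2] M [-0.32  0.95 -0.13] w 13.3 q [-0.19  0.66  0.14  1.8  -0.16  0.63  1.7 ]
top 0.78 86 [620.7  -7.5] 4.73 rms 1.4
scene 0.55 525 [624.7  -6.5] 5.5 rms 2.4
both [624.   -6.3] 5.07 2.3
tray_back in fence frame mm [4.2 0. ]
TCP in tray [31.7 -1.4]
```

apply_moves(
  increments=[8, -3, 0, 0, 0, 8, -3, 0, 0, 0, 8, -2, 0, 0, 0],
)

```text
t: 21.38
eef_pos: [0.6584, -0.0046, 0.0289]
tool_rot: [0.025, -0.044, 0.999, 0.005]
contact_force: [-8.0, -0.0, 9.5]
gripper_width: 0.151
```

```bash
cat > fm.py <<'E'
from st import *
S=pickle.load(open("s.pkl","rb"))
def strip(n,d,pix):
    C,_=cloud(n,d,pix); return C
def prof(C):
    L=(C-[.6895,-.0005,0])@RR.from_euler("z",5.1,degrees=True).as_matrix()
    return L
if __name__=="__main__":
    st()
    p,d=read_camera("scene")
    for n,dd,tag in (("scene",S["scene"][1],"before"),("scene",d,"now")):
        C,_=cloud(n,dd); L=prof(C)
        # strip top surface points
        for lab,ys in (("+y",(0.07,.088)),("-y",(-.088,-.07)),("all",(-.088,.088))):
            k=(L[:,2]>.040)&(L[:,2]<.052)&(L[:,1]>ys[0])&(L[:,1]<ys[1])&(L[:,0]>-.012)&(L[:,0]<.024)
            print(tag,lab,k.sum(),"x med",np.round(np.median(L[k,0])*1e3,1),"10/90",np.round(np.percentile(L[k,0],[10,90])*1e3,1))
    for o in outline_of("scene","fence")[:1]:
        C,_=cloud("scene",d,o["pixels"]);L=prof(C);k=(L[:,2]>.008)&(L[:,2]<.055)&(np.abs(L[:,0]-.01)<.02)
        x,r,_=fit(C[k],FENCE,[.698,0,.09]);print("strip fit now",np.round(x[:2]*1e3,1),np.degrees(x[2]).round(2),r*1e3,k.sum())
    cv2.imwrite("pics/scene_f%d.png"%int(get_obs()["t"]*100),cv2.resize(p[130:235,230:370],None,fx=5.7,fy=5.7,interpolation=cv2.INTER_CUBIC)[:600,:800])
E
python3 fm.py; ls -t pics|head -1
```

```text
t 21.38 pos [658.4  -4.6  28.9] yaw 5.0 tiltz [ 0.05   0.011 -0.999] F [-8.  -0.   9.5] M [-0.39  1.34 -0.09] w 12.9 q [-0.19  0.67  0.14  1.78 -0.16  0.65  1.7 ]
before +y 24 x med 9.9 10/90 [ 4.6 13.5]
before -y 24 x med 8.7 10/90 [ 3.7 13.5]
before all 229 x med 9.4 10/90 [ 3.3 13.2]
now +y 24 x med 14.3 10/90 [ 9.2 18.2]
now -y 25 x med 13.5 10/90 [ 7.7 17.9]
now all 291 x med 12.7 10/90 [ 4.3 18.3]
strip fit now [ 6.974e+02 -1.000e-01] 5.01 2.2512527584833557 484
scene_f2147.png
```

apply_moves(
  increments=[8, -4, 0, 0, 0, 8, -4, 0, 0, 0, 8, -3, 0, 0, 0],
)

```text
t: 21.85
eef_pos: [0.6607, -0.0044, 0.0296]
tool_rot: [0.016, -0.044, 0.999, 0.005]
contact_force: [-11.7, 0.3, 13.1]
gripper_width: 0.155
```

```bash
python3 fm.py
```

```text
t 21.85 pos [660.7  -4.4  29.6] yaw 5.0 tiltz [ 0.032  0.011 -0.999] F [-11.7   0.3  13.1] M [-0.45  1.84 -0.05] w 13.2 q [-0.19  0.67  0.14  1.76 -0.16  0.68  1.7 ]
before +y 24 x med 9.9 10/90 [ 4.6 13.5]
before -y 24 x med 8.7 10/90 [ 3.7 13.5]
before all 229 x med 9.4 10/90 [ 3.3 13.2]
now +y 19 x med 17.9 10/90 [13.  20.8]
now -y 26 x med 16.8 10/90 [12. 21.]
now all 283 x med 15.4 10/90 [ 7.4 20.6]
strip fit now [6.999e+02 5.000e-01] 5.0 2.18826046990648 459
```

```bash
cat > pitch.py <<'E'
from st import *
def pf():
    o,R,y=st(); t=np.radians(y)
    x0=np.array([o["eef_pos"][0]-.031*np.cos(t),o["eef_pos"][1]-.031*np.sin(t),0,t,0,0])
    p,d=read_camera("scene"); k=outline_of("scene","tray")
    if not k: print("no tray"); return
    C,uv=cloud("scene",d,k[0]["pixels"])
    Q=(C-x0[:3])@RR.from_euler("z",t).as_matrix()
    C=C[(np.abs(Q[:,0])<.08)&(np.abs(Q[:,1])<.075)&(Q[:,2]<.07)&(Q[:,2]>-.01)&~((np.abs(Q[:,1])<.05)&(Q[:,2]>.012)&(Q[:,0]<.055))]
    def tr(q): return (C-q[:3])@RR.from_euler("zyx",q[3:]).as_matrix()
    r=least_squares(lambda q:np.r_[sdf(tr(q),TRAY)],x0,loss="soft_l1",f_scale=.003,x_scale=[.01,.01,.01,.05,.05,.05])
    q=r.x; L=tr(q)
    print(len(C),"pos mm",np.round(q[:3]*1e3,1),"yaw,pitch,roll",np.degrees(q[3:]).round(2),"rms",np.sqrt(np.mean(r.fun**2))*1e3)
    # floor heights (world) by tray x
    Q=(C-[x0[0],x0[1],0])@RR.from_euler("z",t).as_matrix()
    for a,b in ((-.07,-.05),(-.05,-.03),(-.03,-.01),(-.01,.02),(.02,.06)):
        for lab,m in (("floor",np.abs(Q[:,1])<.055),):
            kk=m&(Q[:,0]>a)&(Q[:,0]<b)&(Q[:,2]<.015)
            if kk.sum()>4: print(a,b,"floor z",kk.sum(),np.round(np.median(Q[kk,2])*1e3,1))
    cv2.imwrite("pics/scene_p%d.png"%int(o["t"]*100),cv2.resize(p[130:235,230:370],None,fx=5.7,fy=5.7,interpolation=cv2.INTER_CUBIC)[:600,:800])
pf()
E
python3 pitch.py; ls pics|grep _p
```

```text
t 21.95 pos [660.7  -4.4  29.6] yaw 5.0 tiltz [ 0.032  0.011 -0.999] F [-11.9  -0.7  13.4] M [-0.47  1.94 -0.05] w 13.1 q [-0.19  0.67  0.14  1.76 -0.16  0.68  1.7 ]
925 pos mm [628.6  -6.8   4.4] yaw,pitch,roll [ 5.6   1.   -0.02] rms 1.5292100692302426
-0.07 -0.05 floor z 125 8.4
-0.05 -0.03 floor z 92 7.7
-0.03 -0.01 floor z 99 7.2
-0.01 0.02 floor z 136 6.7
0.02 0.06 floor z 128 6.3
scene_p2195.png
```

apply_moves(
  increments=[8, 5, 0, -0.3, 0, 8, 5, 0, -0.3, 0, 8, 3, 0, 0, 0, 14, 0, 0, 0, 0, 20, 0, 0, 0, 0, 20, 0, 0, 0, 0],
)

```text
t: 22.8
eef_pos: [0.6478, -0.0055, 0.0294]
tool_rot: [0.017, -0.044, 0.999, 0.005]
contact_force: [-0.3, -0.1, 0.2]
gripper_width: 0.235
```

```bash
python3 pitch.py;python3 fm.py|grep -v before; python3 meas.py
```

```text
t 22.8 pos [647.8  -5.5  29.4] yaw 5.01 tiltz [ 0.033  0.011 -0.999] F [-0.3 -0.1  0.2] M [-0.02  0.06  0.02] w 20.1 q [-0.19  0.66  0.14  1.8  -0.16  0.66  1.7 ]
no tray
t 22.9 pos [647.8  -5.5  29.4] yaw 5.01 tiltz [ 0.033  0.011 -0.999] F [-0.4 -0.2  0. ] M [ 0.03  0.03 -0.01] w 20.1 q [-0.19  0.66  0.14  1.8  -0.16  0.66  1.7 ]
now +y 23 x med 9.4 10/90 [ 3.6 13.3]
now -y 28 x med 9.6 10/90 [ 2.8 12.9]
now all 329 x med 6.4 10/90 [-4.6 13. ]
strip fit now [682.9  23.7] 4.74 2.6835123770413745 105
t 23.0 pos [647.8  -5.5  29.4] yaw 5.01 tiltz [ 0.033  0.011 -0.999] F [-0.   0.6 -0.2] M [0.   0.03 0.01] w 20.1 q [-0.19  0.66  0.14  1.8  -0.16  0.66  1.7 ]
scene 0.64 610 [616.9  -7.6] 5.5 rms 3.08
both [616.9  -7.6] 5.5 3.08
tray_back in fence frame mm [-2.9 -0.1]
TCP in tray [30.9 -0.9]
```

```bash
python3 pitch.py; ls -t pics | head -1
```

```text
t 23.2 pos [647.7  -5.6  29.4] yaw 5.01 tiltz [ 0.033  0.011 -0.999] F [ 0.3 -0.4  0.5] M [ 0.01  0.07 -0.03] w 19.8 q [-0.19  0.66  0.14  1.8  -0.16  0.66  1.7 ]
967 pos mm [617.7  -7.2   2.1] yaw,pitch,roll [ 5.52 -0.15  0.32] rms 1.4890440472844357
-0.07 -0.05 floor z 94 4.8
-0.05 -0.03 floor z 94 4.6
-0.03 -0.01 floor z 94 4.5
-0.01 0.02 floor z 132 4.8
0.02 0.06 floor z 115 5.0
scene_p2320.png
```

apply_moves(
  increments=[20, 0, 0, 8, 0, 20, 0, 0, 8, 0, 20, 0, 0, 2, 0, 8, 0, 0, 0, 0, 8, 0, 0, 0, 0, 8, 0, 0, 0, 0],
  squeeze=80,
)

```text
t: 24.05
eef_pos: [0.6482, -0.0053, 0.0101]
tool_rot: [0.017, -0.044, 0.999, 0.005]
contact_force: [0.3, 0.3, 0.0]
gripper_width: 0.156
```

```bash
python3 pitch.py; python3 meas.py
```

```text
t 24.05 pos [648.2  -5.3  10.1] yaw 5.01 tiltz [ 0.033  0.011 -0.999] F [0.3 0.3 0. ] M [-0.15  0.08 -0.02] w 13.3 q [-0.18  0.69  0.14  1.8  -0.16  0.63  1.71]
845 pos mm [617.1  -7.3   2.7] yaw,pitch,roll [ 5.27 -0.16 -0.27] rms 1.293870500872055
-0.07 -0.05 floor z 127 5.1
-0.05 -0.03 floor z 84 5.4
-0.03 -0.01 floor z 79 4.9
-0.01 0.02 floor z 115 4.8
0.02 0.06 floor z 103 5.3
t 24.15 pos [648.2  -5.3  10.1] yaw 5.01 tiltz [ 0.033  0.011 -0.999] F [-0.1  0.5  0.1] M [-0.16  0.08 -0.04] w 12.8 q [-0.18  0.69  0.14  1.8  -0.16  0.63  1.71]
top 0.56 88 [608.2  -8.1] 5.33 rms 1.69
scene 0.76 548 [617.4  -7.8] 5.6 rms 3.47
both [617.1  -6.7] 4.37 3.29
tray_back in fence frame mm [-2.7 -0.7]
TCP in tray [31.1 -0.9]
```

apply_moves(
  increments=[8, -2.5, 0, 0, 0, 8, -2, 0, 0, 0, 8, 0, 0, 0, 0],
)

```text
t: 24.72
eef_pos: [0.6527, -0.0051, 0.0101]
tool_rot: [0.016, -0.044, 0.999, 0.005]
contact_force: [-0.3, 0.1, 0.1]
gripper_width: 0.154
```

```bash
python3 fm.py |grep -v before; python3 pitch.py
```

```text
t 24.73 pos [652.7  -5.1  10.1] yaw 5.0 tiltz [ 0.032  0.011 -0.999] F [-0.3  0.1  0.1] M [-0.19  0.08 -0.06] w 13.2 q [-0.18  0.69  0.14  1.79 -0.16  0.64  1.71]
now +y 22 x med 8.8 10/90 [ 4.1 12.3]
now -y 21 x med 9.4 10/90 [ 3.2 12.6]
now all 284 x med 6.9 10/90 [-0.8 12.6]
strip fit now [700.5  -1.5] 4.7 3.604279136591031 559
t 24.82 pos [652.7  -5.   10.1] yaw 5.0 tiltz [ 0.032  0.011 -0.999] F [-0.   1.2 -0.2] M [-0.12 -0.06  0.06] w 13.1 q [-0.18  0.69  0.14  1.79 -0.16  0.64  1.71]
822 pos mm [622.1  -6.9   3. ] yaw,pitch,roll [ 5.3  -0.16  0.62] rms 1.3333684360577887
-0.07 -0.05 floor z 132 5.1
-0.05 -0.03 floor z 82 5.5
-0.03 -0.01 floor z 81 5.0
-0.01 0.02 floor z 118 4.8
0.02 0.06 floor z 107 5.5
```

apply_moves(
  increments=[8, -11, 0, 0.7, 0],
)

```text
t: 25.05
eef_pos: [0.6611, -0.0045, 0.0099]
tool_rot: [0.014, -0.044, 0.999, 0.005]
contact_force: [-15.8, -0.4, 16.6]
gripper_width: 0.152
```

```bash
python3 fm.py; python3 pitch.py; python3 -c "
from st import *
st()"
```

```text
t 25.05 pos [661.1  -4.5   9.9] yaw 5.01 tiltz [ 0.027  0.011 -1.   ] F [-15.8  -0.4  16.6] M [-0.61  2.46  0.13] w 13.0 q [-0.18  0.71  0.14  1.76 -0.16  0.66  1.71]
before +y 24 x med 9.9 10/90 [ 4.6 13.5]
before -y 24 x med 8.7 10/90 [ 3.7 13.5]
before all 229 x med 9.4 10/90 [ 3.3 13.2]
now +y 21 x med 14.9 10/90 [11.8 19.3]
now -y 28 x med 16.6 10/90 [12.9 21.2]
now all 285 x med 15.3 10/90 [ 7.2 20.8]
strip fit now [6.999e+02 3.000e-01] 5.1 1.8369398870195084 371
t 25.15 pos [662.1  -4.4   9.9] yaw 5.03 tiltz [ 0.028  0.011 -1.   ] F [-7.7 -0.   7.3] M [-0.6   1.12  0.13] w 12.9 q [-0.18  0.71  0.14  1.76 -0.16  0.66  1.71]
871 pos mm [630.   -6.5   2.2] yaw,pitch,roll [ 5.09  0.3  -0.02] rms 1.5446892346606094
-0.07 -0.05 floor z 143 4.9
-0.05 -0.03 floor z 82 4.8
-0.03 -0.01 floor z 82 5.0
-0.01 0.02 floor z 119 4.6
0.02 0.06 floor z 109 5.3
t 25.25 pos [662.2  -4.4   9.9] yaw 5.03 tiltz [ 0.029  0.011 -1.   ] F [-7.1 -0.8  6.6] M [-0.5   0.99  0.12] w 13.1 q [-0.18  0.71  0.14  1.76 -0.16  0.66  1.71]
```

```bash
python3 fm.py|grep -v before; python3 fm.py | grep -v before; python3 meas.py
```

```text
t 25.25 pos [662.2  -4.4   9.9] yaw 5.03 tiltz [ 0.029  0.011 -1.   ] F [-7.1 -0.8  6.6] M [-0.5   0.99  0.12] w 13.1 q [-0.18  0.71  0.14  1.76 -0.16  0.66  1.71]
now +y 19 x med 18.4 10/90 [13.8 22.3]
now -y 24 x med 18.5 10/90 [12.9 21.2]
now all 289 x med 16.3 10/90 [ 7.9 22. ]
strip fit now [7.011e+02 2.000e-01] 4.99 1.8074601618242643 437
t 25.35 pos [662.2  -4.4   9.9] yaw 5.03 tiltz [ 0.029  0.011 -1.   ] F [-7.2 -0.3  7.4] M [-0.52  0.97  0.13] w 12.9 q [-0.18  0.71  0.14  1.76 -0.16  0.66  1.71]
now +y 23 x med 18.5 10/90 [13.1 22.2]
now -y 26 x med 19.2 10/90 [12.6 22.1]
now all 288 x med 16.5 10/90 [ 8.3 21.9]
strip fit now [7.009e+02 5.000e-01] 5.04 1.9695935264261444 457
t 25.45 pos [662.1  -4.4   9.9] yaw 5.03 tiltz [ 0.029  0.011 -1.   ] F [-7.3  0.3  7.5] M [-0.53  0.97  0.12] w 13.2 q [-0.18  0.71  0.14  1.76 -0.16  0.66  1.71]
top 0.96 84 [625.3  -7. ] 5.44 rms 1.33
scene 0.92 523 [631.8  -5.9] 4.84 rms 3.08
both [631.2  -5.9] 4.7 2.95
tray_back in fence frame mm [11.4 -0.7]
TCP in tray [31. -1.]
```

apply_moves(
  increments=[8, -2, 0, 0.2, 0],
)

```text
t: 25.78
eef_pos: [0.6621, -0.0044, 0.0099]
tool_rot: [0.013, -0.044, 0.999, 0.005]
contact_force: [-10.4, 0.5, 11.6]
gripper_width: 0.155
```

```bash
python3 pitch.py; python3 fm.py|grep -v before; python3 fm.py | grep -v before;  python3 snap.py 30 scene 210 70 200 150; ls -t pics | head -3
```

```text
t 25.77 pos [662.1  -4.4   9.9] yaw 5.05 tiltz [ 0.025  0.01  -1.   ] F [-10.4   0.5  11.6] M [-0.45  1.47  0.04] w 13.2 q [-0.18  0.71  0.14  1.76 -0.16  0.66  1.71]
848 pos mm [630.9  -6.9   2.8] yaw,pitch,roll [ 5.46  0.41 -0.2 ] rms 1.3152510731378095
-0.07 -0.05 floor z 139 4.9
-0.05 -0.03 floor z 85 5.2
-0.03 -0.01 floor z 75 4.9
-0.01 0.02 floor z 128 5.0
0.02 0.06 floor z 107 5.3
t 25.88 pos [662.1  -4.4   9.9] yaw 5.05 tiltz [ 0.025  0.01  -1.   ] F [-10.7   0.2   8.8] M [-0.51  1.25  0.15] w 12.9 q [-0.18  0.71  0.14  1.76 -0.16  0.66  1.71]
now +y 20 x med 18.5 10/90 [13.3 21.9]
now -y 23 x med 18.6 10/90 [12.4 22. ]
now all 284 x med 16.1 10/90 [ 7.7 21.8]
strip fit now [ 7.012e+02 -1.000e-01] 5.08 1.8740957108698664 334
t 25.98 pos [662.1  -4.4  10. ] yaw 5.05 tiltz [ 0.025  0.01  -1.   ] F [-9.2  0.5  9.4] M [-0.43  1.25  0.1 ] w 13.3 q [-0.18  0.71  0.14  1.76 -0.16  0.66  1.71]
now +y 21 x med 18.1 10/90 [13.1 22.3]
now -y 26 x med 17.9 10/90 [12.6 21.9]
now all 288 x med 16.2 10/90 [ 8.1 21.9]
strip fit now [701.    0.9] 5.09 2.052125948153527 446
t 26.07 pos [662.2  -4.4  10. ] yaw 5.05 tiltz [ 0.025  0.01  -1.   ] F [-9.1  0.4  9.8] M [-0.42  1.23  0.15] w 12.8 q [-0.18  0.71  0.14  1.76 -0.16  0.66  1.71]
scene30.png
scene_f2607.png
scene_f2597.png
```

View pics/scene30.png

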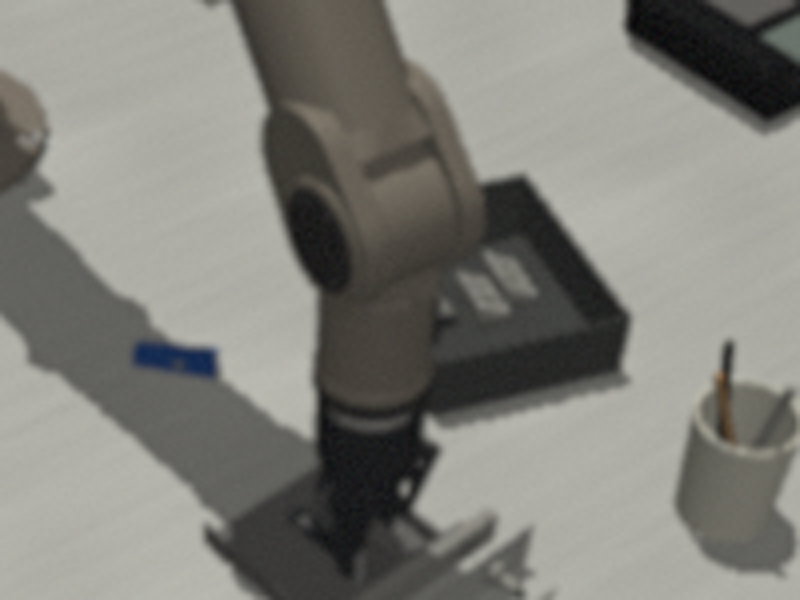

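```bash
python3 -c "
from station import *
print(hand_in()); print(get_obs()['contact_force'])"
```

```text
the job is handed in; nothing more can be done
None
the job is handed in; nothing more can be done
```

The job is handed in at about 26 s, with the gripper still holding the empty tray flat and pressing it squarely against the magnetic strip. The only forceful contact was about 50 N at the wrist (limit 120 N), when I set the tray on the box rim.

- **Pouring:** I pinched the tray by its rib and rested its back end on the box rim. Slackening the grip let it pivot lip-down, so all three silver clips slid into the box. The fingers kept clear of the clips. I left the yellow look-alikes, pen cup, tape dispenser and bulldog clip alone. All three clips were visible in the box afterwards; in the last picture the arm hides one of them.
- **First press redone:** The first press pitched the tray about 1° lip-up, with the floor about 3.5 mm high at the lip. I backed off, let it settle flat, took a lower grip and pressed again.
- **Final press:**
  - **Strip:** it is pushed back about 8.5–9 mm by camera, the same at both ends to within about 1 mm.
  - **Force:** the wrist reads about 9–10 N along the push, plus about 9 N downwards.
  - **Flatness:** the tray floor height is level to about 0.5 mm, although a separate pitch fit reads 0.3–0.4°.
  - **Alignment:** the tray is centred to about 1 mm and its angle matches the strip to about 0.4°.

**Disagreements:** the two cameras differ by 5–9 mm in x. In the final pose the arm hid most of the tray from the top camera, so I judged the pressing from the scene camera against its own earlier measurement of the strip.

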